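Nip up the clamp screw of the cylinder vice with the long arm of the hex key

ROBOT

A 6-joint arm with a two-finger parallel gripper is mounted at the origin on the work surface. World frame = base frame: x ahead of the robot, y to its left, z up, the work surface at z = 0. Lengths are in m, angles in degrees, forces in N, time in s.
With the tool pointing down it reaches from about 0.25 to 0.725 m from the base axis. Payload 9.7 kg.
Tool frame: the origin (TCP) lies midway between the tips of the shut fingers; the grasp point (between the pads) lies 19 mm behind it; z points along the fingers, y is the direction in which the jaws open and shut (so a half turn about z gives the same grasp; the last joint's range is limited). The gripper opens to 85 mm and grips with 20 to 120 N. Pads are 22 mm wide; open, the fingers measure 114 mm over their backs; the gripper's body (76 mm by 85 mm) begins 54 mm behind the grasp point. The pads swing forward as they close: fully open they stand 13 mm farther back than shut.
Start: joints at [-76.891, 4.979, 10.078, 95.1, 0, 90], TCP at [0.125, -0.536, 0.209] pointing down, gripper open.
Joint ranges: [-179.16, 179.16], [-48.56, 103.87], [-65.8, 70.77], [-126.05, 130.52], [-82.76, 87.17], [-180, 180]. Speed limits (degrees/s): [127.2, 127.2, 147.25, 180, 180, 180].

INTERFACE

Orientations are given as [roll, pitch, yaw] about the fixed x, y, z axes, in that order (R = Rz(yaw) Ry(pitch) Rx(roll)).
In Python, from workcell import get_obs, camera, get_calibration, job_done gives the robot as it stands.
- The arm moves only by the tool play_rows, never from a script. Its argument "commands" is text: rows parted by semicolons, each of 5 numbers parted by spaces: the opening, from 0 (shut) to 1 (fully open), then the shift along the world's x, y, z in mm, then the turn about the world's z in degrees. A call has 1 to 10 rows; each row is the pose to reach, as a shift and turn from the pose commanded when the call began; what a row does not reach only later rows make up. A row lasts 1/12 s, in which the tool goes at most 41.7 mm and 7.16 degrees, less where a joint would pass 70% of its speed; a pose out of reach is approached as far as the arm can. A call with a gripper value outside its range is refused whole. The fingers move at their own pace and stop on an object; "force" is the grip in N (left out, the last holds). Time passes only in rows, so rows that repeat a pose let the fingers close. It gives the time, the measured TCP pose, the force and the opening at its end, in the units of the state.
- get_obs(): the state, without advancing time (a new reading comes with each control period).
- camera(name): name is "scene" or "top" or "wrist"; returns the picture (420x560x3 uint8, red, green, blue); there is no depth.
- get_calibration(name): a dict with "fx", "fy", "cx", "cy" (pixels), "eye" and "attitude" of the camera in the world; the wrist camera has in their place "mount" (4x4, takes a point from camera to tool coordinates, whose origin is the TCP and whose axes are the flange's). Camera axes: x right, y down, z forward; pixel columns grow to the right and rows downward; lengths in m; the calibration is good to about 2 mm. A picture is of the moment at which its call begins: read the wrist's pose just before it. get_calibration takes no time and is no camera call.
- job_done(): hands the job in, once; it reports no verdict.
The state is a dict: "time": time; "q": joint angles; "qd": joint speeds; "joint_efforts": joint torques, N m; "ee_pos": TCP position; "tcp_rot": TCP orientation; "wrist_force": force on the tool from outside, world axes, zero at the start; "torque": the same for the moment, N m; "opening": finger opening in m.
Only numpy, scipy, OpenCV 4.12 (cv2) and the standard library are available. Lean on these libraries where they do the work, as an engineer would, in place of code of your own. Each camera call takes 0.05 s, during which the arm holds its last target.

TASK

One clamp screw of the cylinder vice, the one on its right-hand side as seen from the robot, has only been run down by hand and is still to be tightened. Take the big hex key out of its red stand, turn it over so that its short arm goes fully home in the socket of that screw, feeling for the socket without ramming it, then pull the outer end of the long arm round clockwise (seen from above) until the screw goes solid and nip it up to about 2.5 newton metres, without overstraining it. Let go and leave the key sitting in the screw, and leave the other things on the bench alone.

Things in the scene. Friction and masses are not known exactly. Their poses are not given: they have to be found in the camera images.
- vice: Cylinder vice: grey base plate 340 x 210 x 20 mm, aluminium split clamp, and in it a yellow air cylinder, 111 mm across, lying along the vice's x, its axis 85 mm up, valve at +x. Origin: on the bench under the clamp and the cylinder's axis, z up. The clamp's round top reaches 153 mm up. Two clamp screws stand upright on its ears: at y = +84 mm (tight), at y = -84 mm (to be tightened).
- shank (a joint): Turn of the clamp screw to tighten (upright at x = 0, y = -84 mm of the vice) in its thread, rad, growing clockwise seen from above. It starts at 0 to 0.45 and goes solid at 1.10. It is stiff all the way, about 1.5 N m: 10 N on the long arm 150 mm from the screw, 24 N at the short arm's length. It stays where it is left.
- head (a joint): Elastic wind-up of that screw's head against its thread, rad, same sense: torque on the key divided by 24 N m per rad, so about 0.06 while the screw is being turned; 0 when let go. Beyond 0.135 (3.2 N m, 21 N at 150 mm) the screw is overstrained.
- socket (a point): Middle of the floor of that screw's hexagonal socket, 110 mm above the bench. Turns with the screw; z up, x towards a corner of the hexagon (small red paint dot on the head there), further corners every 60 degrees. The dark steel head is 30 mm across, its top 128 mm above the bench. The socket is 18 mm deep and 18 mm across flats, 1 mm wider than the key.
- key: Big L-shaped hex key, dark steel, 17 mm across flats, 0.45 kg. Origin: where the arms' axes cross at the bend. Long arm along its +x, 177 mm, short arm along its -z, 63 mm (origin to end), ends chamfered 1 mm. Flats face its +y and -y; hexagon corners of the short arm face its +x and -x. Balance point 65 mm along the long arm. Home in the screw and let go, the long arm sags about 9 degrees.
- key_short_end (a point): The middle of the end face of the key's short arm.
- key_long_end (a point): The middle of the end face of the key's long arm.
- stand: Key stand fixed to the bench: red block 70 x 100 x 50 mm, leaning 25 degrees, on a dark foot. Origin: on the bench under the block. At the start the key stands in its hole, long arm down, leaning 25 to 28 degrees from vertical towards the stand's +x, short arm on top pointing to +x and drooping. The key's lowest 42 mm are in the hole with about 1.2 mm play. Block at most 90 mm high.
- small_key: Small steel hex key, 100 x 38 mm, lying flat on the bench: too small for this screw, to be left alone.
- wrench: Steel combination wrench, 195 mm, lying on the bench: to be left alone.
- mug: Red mug, 78 mm across, 90 mm high: to be left alone.
- gauge: Round pressure gauge, 62 mm across, 25 mm thick, lying face up: to be left alone.
- reducer: Pressure reducer, turned aluminium with a brass stub, 54 mm across, 56 mm high: to be left alone.
- leak_spray: White bottle with a blue cap, 58 mm across, 170 mm high: to be left alone.
- lung_valve: Black round demand valve, 70 mm across, 36 mm high: to be left alone.
- stand_hole (a point): Mouth of the hole in the stand's block. The hole runs from here down and towards the stand's -x at 25 degrees from vertical; the key is drawn out along it, upwards.
Things that resemble listed ones, but are neither listed nor needed, are in the scene too. Of the things that look like the key, the largest one is meant.

How it is judged:
By the outcome, as a careful person would: the job done as asked, in the order asked, and still so for the second after the job is handed in, with the robot touching nothing.
It also fails if it takes over 72 s, if anything falls off the work surface, if the arm or the gripper's body presses on something with over 40 N, if the wrist force passes 120 N, or if a joint passes its speed limit or range.

## Working session

There is one attempt and no reset: what is moved stays moved. The work goes in short steps, Python scripts to look and compute and a tool call to move; the robot and the scene stay as the last step left them, time stands still between calls to the robot, and variables do not carry over. Pictures are saved under pics/ and viewed, and the job is handed in when it is done.

Besides the shell and the picture viewer there is one more tool, called after "Call:" in YAML: its name, and indented under it one key for each argument. play_rows: Moves the arm, as the interface text tells. Its arguments: {"type":"object","properties":{"commands":{"type":"string"},"force":{"type":"number"}},"required":["commands"]}

```bash
mkdir -p pics; cat > h.py <<'E'
import numpy as np, cv2
from workcell import get_obs, camera, get_calibration, job_done
from scipy.spatial.transform import Rotation as R
def save(img,name,crop=None,s=1):
    im=cv2.cvtColor(img,cv2.COLOR_RGB2BGR)
    if crop: x0,y0,x1,y1=crop; im=im[y0:y1,x0:x1]
    if s!=1: im=cv2.resize(im,None,fx=s,fy=s,interpolation=cv2.INTER_CUBIC)
    cv2.imwrite('pics/'+name+'.png',im)
E
ls; python3 - <<'E'
from h import *
print(get_obs())
for n in ['scene','top','wrist']:
    print(n,get_calibration(n)); im=camera(n); np.save('pics/'+n+'0.npy',im); save(im,n+'0')
E
```

```text
h.py
pics
{'time': 0.0, 'q': array([-7.68923343e+01,  5.01051215e+00,  1.00323125e+01,  9.51012981e+01,
       -3.70402203e-04,  8.99996487e+01]), 'qd': array([ 0.076201  ,  0.03038506,  0.07768718, -0.06615224,  0.07410905,
       -0.01669529]), 'joint_efforts': array([ 9.82831298e-04, -5.20386314e+01,  4.64804113e+01,  1.60882669e-02,
        1.34305305e-04,  1.10084767e-05]), 'ee_pos': array([ 0.12466281, -0.53539077,  0.20816957]), 'tcp_rot': array([-1.79920502e+02,  3.69914468e-04,  1.31080174e+01]), 'wrist_force': array([-0.65894226,  0.15525977, -1.00086239]), 'torque': array([-0.0262911 , -0.01593707, -0.0457959 ]), 'opening': 0.08565284264820433}
scene {'fx': 392.06144053134295, 'fy': 392.06144053134295, 'cx': 278.1305247240836, 'cy': 206.59702325770667, 'eye': array([1.15051679, 0.28425036, 0.88567081]), 'attitude': array([-136.83628868,    0.49433183,  117.9985849 ])}
top {'fx': 442.34596903208666, 'fy': 442.34596903208666, 'cx': 284.58647703033273, 'cy': 213.30986669088213, 'eye': array([ 0.27318154, -0.05198369,  1.29050312]), 'attitude': array([-167.51979701,   -0.30009306,  -88.94147367])}
wrist {'fx': 368.3264987284118, 'fy': 368.3264987284118, 'cx': 276.91627137811906, 'cy': 210.33343450925375, 'mount': array([[ 3.35125557e-04, -9.58990429e-01, -2.83438255e-01,
         7.24649426e-02],
       [ 9.99999676e-01,  1.14107894e-04,  7.96283020e-04,
        -3.14005402e-04],
       [-7.31285252e-04, -2.83438430e-01,  9.58990157e-01,
        -1.65235029e-01],
       [ 0.00000000e+00,  0.00000000e+00,  0.00000000e+00,
         1.00000000e+00]])}
```

View pics/scene0.png

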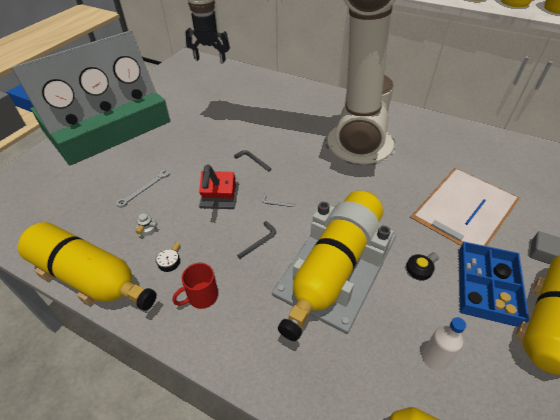

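View pics/top0.png

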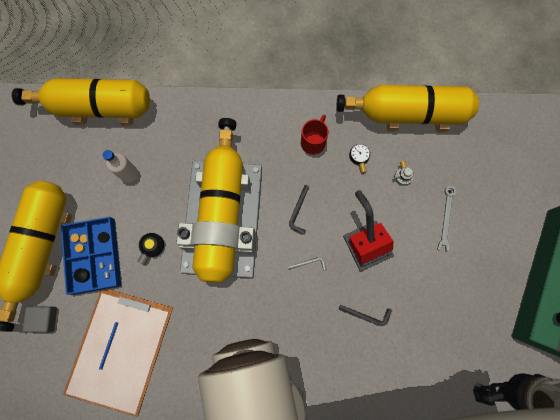

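View pics/wrist0.png

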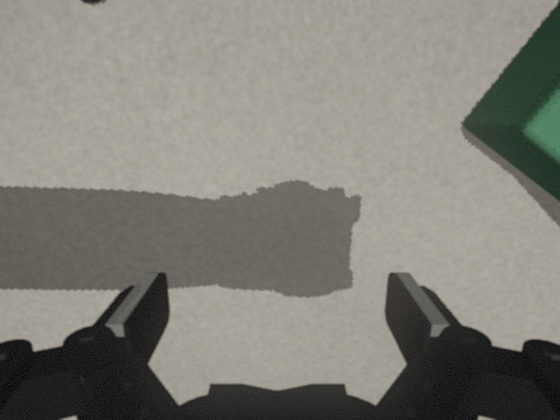

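```bash
python3 - <<'E'
from h import *
t=np.load('pics/top0.npy'); s=np.load('pics/scene0.npy')
save(t,'t_stand',(320,170,420,280),5); save(t,'t_vice',(165,180,275,290),5)
save(s,'s_stand',(180,145,260,225),7); save(s,'s_vice',(295,175,405,275),6)
E
```

```text
(no output)
```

View pics/t_stand.png

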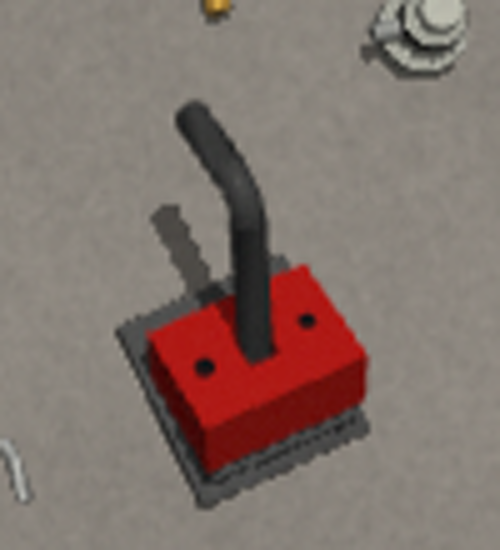

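View pics/t_vice.png

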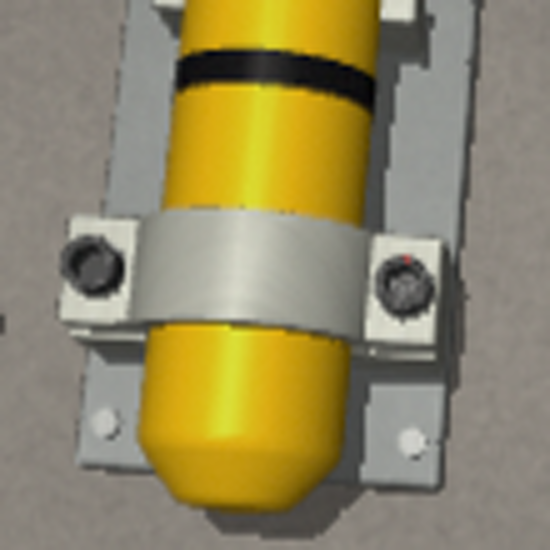

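View pics/s_stand.png

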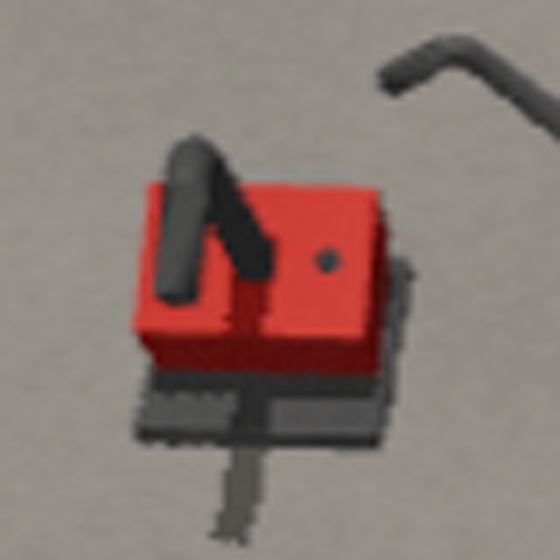

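View pics/s_vice.png

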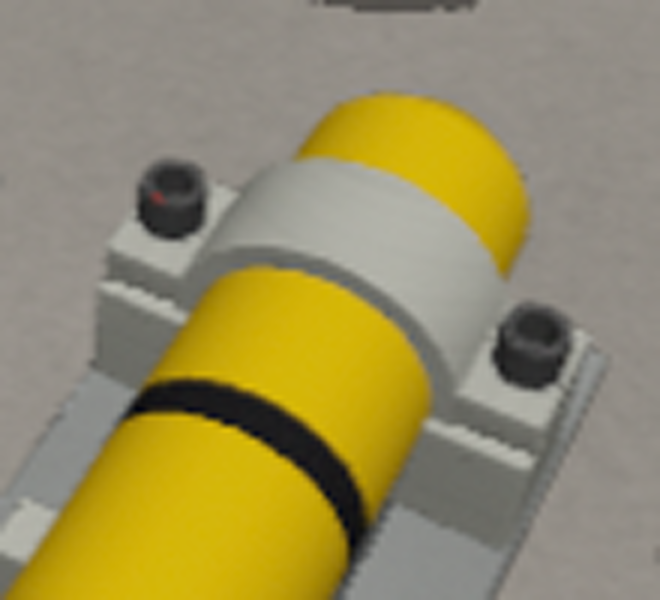

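```bash
cat >> h.py <<'E'
def cam(n):
    c=get_calibration(n); 
    return c,R.from_euler('xyz',c['attitude'],degrees=True).as_matrix(),np.array(c['eye'])
def ray(n,p):
    c,M,e=cam(n); d=M@np.array([(p[0]-c['cx'])/c['fx'],(p[1]-c['cy'])/c['fy'],1]); return e,d/np.linalg.norm(d)
def proj(n,P):
    c,M,e=cam(n); q=M.T@(np.array(P)-e); return np.array([c['fx']*q[0]/q[2]+c['cx'],c['fy']*q[1]/q[2]+c['cy']])
def atz(n,p,z):
    e,d=ray(n,p); return e+d*(z-e[2])/d[2]
def tri(pt,ps,a='top',b='scene'):
    e1,d1=ray(a,pt);e2,d2=ray(b,ps)
    s=np.linalg.lstsq(np.c_[d1,-d2],e2-e1,rcond=None)[0]
    A=e1+s[0]*d1;B=e2+s[1]*d2; return (A+B)/2,np.linalg.norm(A-B)
def wpose(o=None):
    o=o or get_obs(); return R.from_euler('xyz',o['tcp_rot'],degrees=True).as_matrix(),np.array(o['ee_pos'])
def wproj(P,o=None):
    c=get_calibration('wrist'); M,t=wpose(o); q=M.T@(np.array(P)-t); m=c['mount']; q=m[:3,:3].T@(q-m[:3,3]); return np.array([c['fx']*q[0]/q[2]+c['cx'],c['fy']*q[1]/q[2]+c['cy']])
def wray(p,o=None):
    c=get_calibration('wrist'); M,t=wpose(o); m=c['mount']; d=m[:3,:3]@np.array([(p[0]-c['cx'])/c['fx'],(p[1]-c['cy'])/c['fy'],1]); return M@m[:3,3]+t, M@d
def watz(p,z,o=None):
    e,d=wray(p,o); return e+d*(z-e[2])/d[2]
E
python3 - <<'E'
from h import *
np.set_printoptions(precision=4,suppress=True)
T=lambda p:((p[0]+.5)/5-.5,(p[1]+.5)/5-.5)
def tt(p,o,s): return ((p[0]+.5)/s-.5+o[0],(p[1]+.5)/s-.5+o[1])
tv=lambda *p:tt(p,(165,180),5); ts=lambda *p:tt(p,(320,170),5)
sv=lambda *p:tt(p,(295,175),6); ss=lambda *p:tt(p,(180,145),7)
for n,a,b in [('headR',tv(405,285),sv(173,180)),('headL',tv(93,266),sv(535,328)),('dot',tv(407,261),sv(157,198)),('short',ts(190,112),ss(177,296)),('bend',ts(244,188),ss(197,153)),('hole',ts(259,350),ss(258,268))]:
    P,e=tri(a,b); print(n,P,e)
r=atz('top',tv(405,285),.128);l=atz('top',tv(93,266),.128);d=atz('top',tv(407,261),.128)
print(r,l,d, atz('scene',sv(173,180),.128),atz('scene',sv(535,328),.128),atz('scene',sv(157,198),.128)); print(np.linalg.norm(r-l),np.degrees(np.arctan2(*(l-r)[[1,0]])))
print(np.degrees(np.arctan2(*(d-r)[[1,0]])))
E
```

```text
headR [0.465  0.0488 0.1292] 0.0005236716638349771
headL [0.4721 0.2159 0.1275] 0.00038624197670756205
dot [0.4781 0.0476 0.1294] 0.0018422553572332845
short [ 0.5835 -0.2444  0.1654] 0.00040806525471320473
bend [ 0.5358 -0.2657  0.1919] 0.0029543635539621554
hole [ 0.4735 -0.2976  0.0648] 0.0013047667196763243
[0.4651 0.0492 0.128 ] [0.4721 0.2156 0.128 ] [0.4781 0.0486 0.128 ] [0.464  0.0482 0.128 ] [0.4725 0.2161 0.128 ] [0.4773 0.0463 0.128 ]
0.1665623455502136 87.58293222018904
-2.5596916508513985
```

```bash
cat > fit.py <<'E'
from h import *
from scipy.optimize import least_squares
np.set_printoptions(precision=4,suppress=True)
def tt(p,o,s): return np.array(((p[0]+.5)/s-.5+o[0],(p[1]+.5)/s-.5+o[1]))
ts=lambda *p:tt(p,(320,170),5); ss=lambda *p:tt(p,(180,145),7)
def key(p):
    B=p[:3];h,l=p[3],p[4]; H=np.array([np.cos(h),np.sin(h),0]);Z=np.array([0,0,1.])
    u=np.sin(l)*H+np.cos(l)*Z; s=np.cos(l)*H-np.sin(l)*Z; return B,-u,s
lines=[('top','L',ts(257,335)),('top','L',ts(250,250)),('top','S',ts(220,157)),('top','S',ts(202,130)),
('scene','S',ss(180,270)),('scene','S',ss(191,200)),('scene','L',ss(256,260)),('scene','L',ss(242,235))]
def res(p):
    B,L,S=key(p); r=[]
    for n,k,q in lines:
        a=proj(n,B);b=proj(n,B+(L*.135 if k=='L' else S*.063)); d=(b-a)/np.linalg.norm(b-a); r.append(d[0]*(q-a)[1]-d[1]*(q-a)[0])
    r+=list(.7*(proj('scene',B+.063*S)-ss(177,292))); 
    r+=list(.5*(proj('top',B+.063*S)-ts(192,112)))
    r.append((p[4]-np.radians(26.5))*40); r.append((p[3]-np.radians(25))*10)
    return r
s=least_squares(res,[.53,-.27,.188,np.radians(25),np.radians(26.5)])
p=s.x; print(p[:3],np.degrees(p[3:]),np.array(s.fun))
B,L,S=key(p); print('tip',B+.063*S,'mouth',B+.135*L,'G',B+.04*L)
for n in ['top','scene']:
    im=np.load(f'pics/{n}0.npy'); k=6; o=(320,170) if n=='top' else (180,145)
    im=cv2.resize(im[o[1]:o[1]+100,o[0]:o[0]+90],None,fx=k,fy=k,interpolation=cv2.INTER_CUBIC)
    f=lambda P:tuple(int(v) for v in ((proj(n,P)-o+.5)*k))
    cv2.line(im,f(B),f(B+.135*L),(0,255,0),1);cv2.line(im,f(B),f(B+.063*S),(0,255,255),1)
    save(im,n+'fit')
for nm,px,z in [('gauge',(360,153),.02),('mug',(314,135),.05),('red',(404,175),.05),('k1a',(307,187),.01),('k1b',(298,230),.01),('k2',(368,315),.01)]: print(nm,atz('top',px,z))
E
python3 fit.py; python3 -c "
import cv2,numpy as np
a=cv2.imread('pics/topfit.png');b=cv2.imread('pics/scenefit.png');cv2.imwrite('pics/fit.png',cv2.resize(np.hstack([a,b]),(800,444)))"
```

```text
[ 0.5314 -0.2685  0.1947] [25.5894 26.5936] [-0.3178  0.2096 -0.0246  0.1618  0.0672 -0.5821 -0.0472  0.0969  0.1453
 -0.0033 -0.2383  0.1932  0.0653  0.1029]
tip [ 0.5822 -0.2442  0.1665] mouth [ 0.4769 -0.2946  0.074 ] G [ 0.5152 -0.2763  0.1589]
gauge [ 0.7465 -0.2789  0.02  ]
mug [ 0.7894 -0.1369  0.05  ]
red [ 0.6697 -0.4014  0.05  ]
k1a [ 0.639  -0.1193  0.01  ]
k1b [ 0.5072 -0.0938  0.01  ]
k2 [ 0.2672 -0.2944  0.01  ]
```

View pics/fit.png

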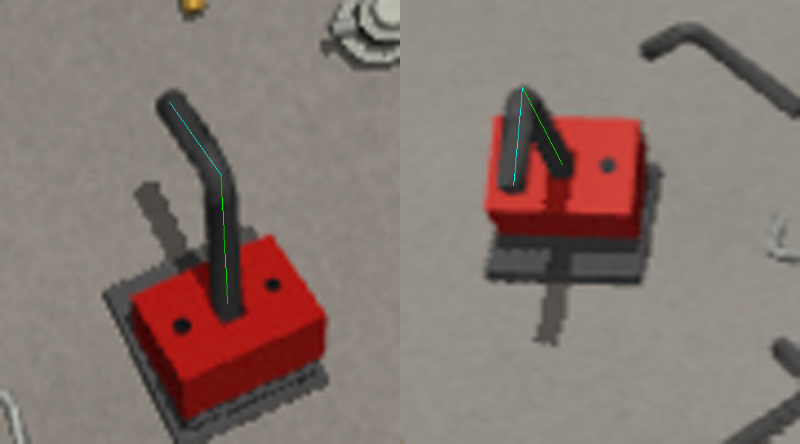

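Call:
play_rows:
  commands: "1 30 20 50 3;1 60 40 50 6;1 100 67 50 9;1 140 93 50 12.5;1 180 120 50 12.5;1 220 147 50 12.5;1 260 173 50 12.5;1 300 200 50 12.5;1 340 227 50 12.5;1 370 247 50 12.5"
  force: 60

```text
time: 0.98
ee_pos: [0.4564, -0.3136, 0.2588]
tcp_rot: [-180.0, 0.0, 25.6]
wrist_force: [-0.3, -1.0, -0.7]
opening: 0.0855
```

Call:
play_rows:
  commands: "1 16 11 0 0;1 16 11 0 0;1 16 11 0 0"

```text
time: 1.23
ee_pos: [0.4717, -0.3034, 0.2582]
tcp_rot: [-179.9, 0.0, 25.7]
wrist_force: [-0.5, 0.2, -0.0]
opening: 0.0854
```

```bash
python3 - <<'E'
from h import *
o=get_obs();print(o['time'],o['ee_pos'],o['tcp_rot'],o['opening']); im=camera('wrist'); save(im,'w1',None,1.4); np.save('pics/w1.npy',im)
B=np.array([.5314,-.2685,.191])
for P in [B,(.5822,-.2442,.163),(.4769,-.2946,.070)]: print(wproj(P,o)*1.4)
E
```

```text
1.2333 [ 0.47165911 -0.30343131  0.25823209] [-1.79942991e+02  4.55307417e-02  2.57443505e+01] 0.08544699677904474
[375.27182903 150.34291237]
[376.28644784  20.87982375]
[379.66789296 238.07918792]
```

View pics/w1.png

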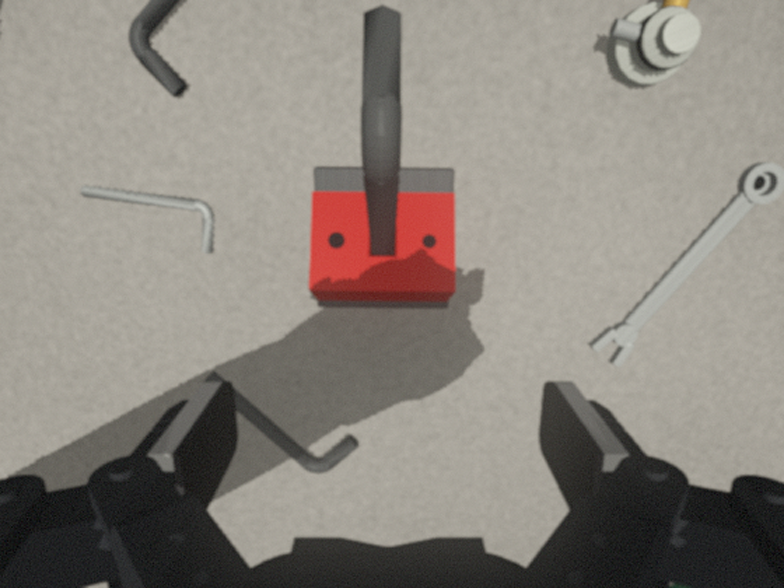

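Call:
play_rows:
  commands: "1 22 13 0 0;1 44 26 0 0;1 44 26 -30 0;1 44 26 -60 0;1 44 26 -85 0;1 44 26 -105 0;1 44 26 -115 0;1 44 26 -124 0;1 44 26 -124 0"

```text
time: 2.03
ee_pos: [0.5141, -0.2787, 0.1339]
tcp_rot: [-179.9, 0.1, 25.5]
wrist_force: [0.3, -0.4, -0.6]
opening: 0.0855
```

```bash
python3 - <<'E'
from h import *
o=get_obs();print(o['time'],o['ee_pos'],o['tcp_rot'],o['opening'],o['wrist_force']); im=camera('wrist'); save(im,'w2',None,1.2); im=camera('scene'); save(im,'s2',(150,60,290,200),4)
E
```

```text
2.0333 [ 0.51407435 -0.27873665  0.13388213] [-1.79935987e+02  5.16408619e-02  2.55396184e+01] 0.08551742608949704 [ 0.2808953  -0.3536895  -0.62734118]
```

View pics/w2.png

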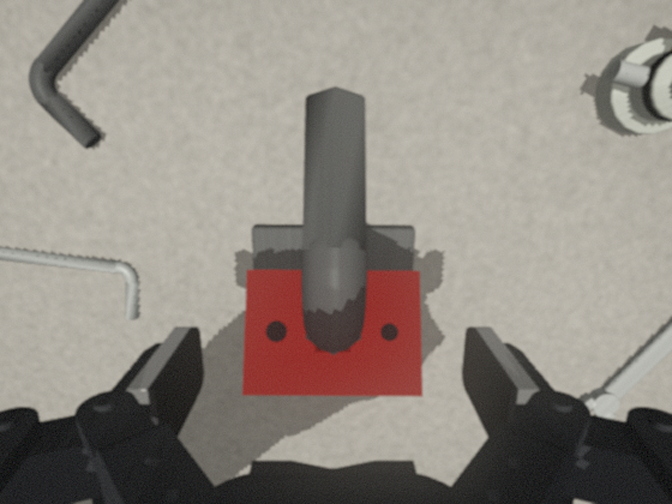

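View pics/s2.png

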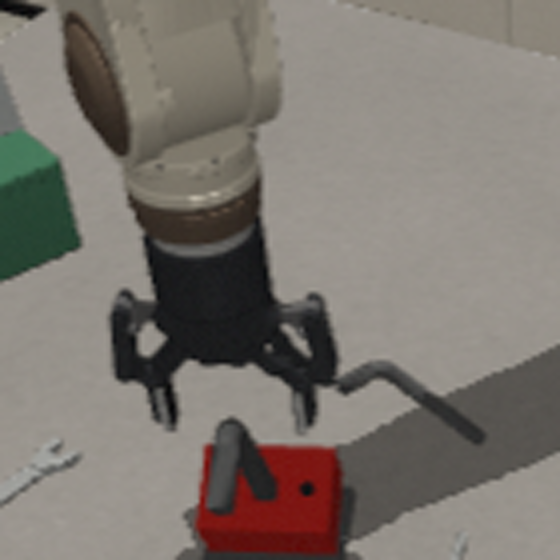

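```bash
python3 - <<'E'
from h import *
f=lambda P:((proj('scene',P)-[150,60]+.5)*4).round()
M,t=wpose()
for z in (0,-.013,-.019,-.073): print(z,f(t+M@[0,0,z]),f(t+M@[0,.045,z]),f(t+M@[0,-.045,z]))
print(f([.5314,-.2685,.191]),f([.477,-.2946,.071]),f([.582,-.244,.163]))
E
```

```text
0 [243. 464.] [180. 463.] [306. 466.]
-0.013 [241. 451.] [177. 449.] [305. 452.]
-0.019 [240. 444.] [176. 443.] [304. 446.]
-0.073 [229. 384.] [163. 383.] [295. 385.]
[231. 423.] [267. 491.] [223. 511.]
```

```bash
python3 - <<'E'
from h import *
M,t=wpose()
for y in (.0425,-.0425):
  for x in (.011,-.011):
    for z in (0,-.013,-.03): print(y,x,z,(wproj(t+M@[x,y,z])*1.2).round())
E
```

```text
0.0425 0.011 0 [439. 283.]
0.0425 0.011 -0.013 [447. 295.]
0.0425 0.011 -0.03 [460. 314.]
0.0425 -0.011 0 [436. 333.]
0.0425 -0.011 -0.013 [443. 349.]
0.0425 -0.011 -0.03 [455. 373.]
-0.0425 0.011 0 [226. 283.]
-0.0425 0.011 -0.013 [218. 295.]
-0.0425 0.011 -0.03 [205. 314.]
-0.0425 -0.011 0 [229. 333.]
-0.0425 -0.011 -0.013 [222. 349.]
-0.0425 -0.011 -0.03 [210. 373.]
```

Call:
play_rows:
  commands: "0 0 0 0 0;0 0 0 0 0;0 0 0 0 0;0 0 0 0 0;0 0 0 0 0;0 0 0 0 0;0 0 0 0 0;0 0 0 0 0"
  force: 60

```text
time: 2.8
ee_pos: [0.5152, -0.2782, 0.1352]
tcp_rot: [180.0, -0.0, 25.6]
wrist_force: [0.3, 1.3, 3.4]
opening: 0.0153
```

```bash
python3 - <<'E'
from h import *
o=get_obs();print(o['time'],o['ee_pos'],o['tcp_rot'],o['opening'],o['wrist_force']); im=camera('wrist'); save(im,'w3',None,1.2); im=camera('scene'); save(im,'s3',(150,90,290,210),5)
E
```

```text
2.8 [ 0.51520807 -0.27822321  0.13519223] [ 1.79981078e+02 -2.13406684e-02  2.56175347e+01] 0.015268394745225341 [0.3366981  1.27176657 3.43784379]
```

View pics/w3.png

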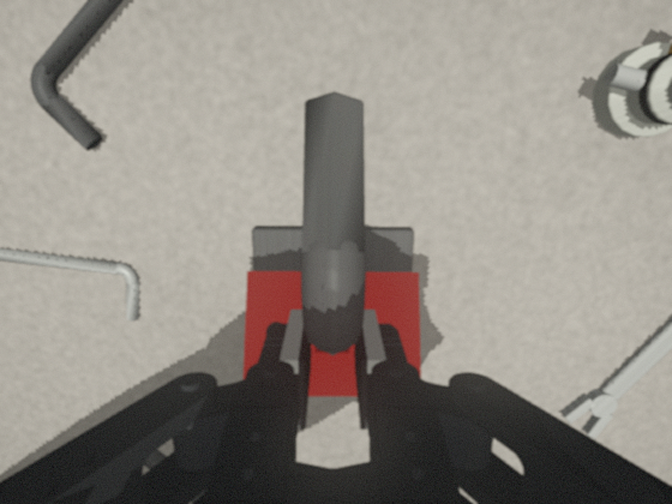

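View pics/s3.png

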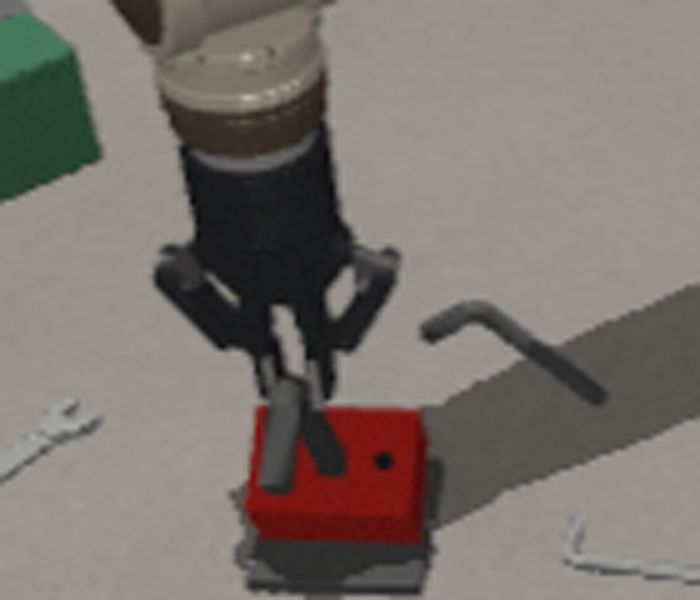

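```bash
python3 - <<'E'
from h import *
f=lambda P:((proj('scene',P)-[150,90]+.5)*5).round()
M,t=wpose()
for z in (0,-.01,-.019,-.03,-.073): print(z,f(t+M@[0,0,z]),f(t+M@[0,.0085,z]),f(t+M@[0,-.0085,z]),(wproj(t+M@[0.011,.0085,z])*1.2).round(),(wproj(t+M@[-.011,.0085,z])*1.2).round())
B=np.array([.5314,-.2685,.191]);L=(np.array([.477,-.2946,.071])-B)/.135
for s in (0,.02,.04,.06,.135): print(s,f(B+s*L),wproj(B+s*L)*1.2)
E
```

```text
0 [305. 432.] [290. 432.] [320. 432.] [354. 283.] [353. 333.]
-0.01 [303. 419.] [288. 418.] [318. 419.] [355. 292.] [354. 345.]
-0.019 [301. 407.] [286. 406.] [316. 407.] [356. 302.] [355. 357.]
-0.03 [298. 392.] [283. 392.] [313. 392.] [358. 314.] [357. 373.]
-0.073 [287. 332.] [271. 331.] [303. 332.] [368. 389.] [366. 465.]
0 [289. 379.] [326.43213887 327.6879227 ]
0.02 [296. 393.] [327.18766847 328.33069515]
0.04 [303. 406.] [327.75751291 328.81549457]
0.06 [310. 419.] [328.2026342  329.19418483]
0.135 [333. 464.] [329.25662509 330.09087544]
```

Call:
play_rows:
  commands: "0.5 0 0 0 0;0.5 0 0 0 0;0.5 0 0 -8 0;0.5 0 0 -15 0;0.5 0 0 -15 0;0 0 0 -15 0;0 0 0 -15 0;0 0 0 -15 0;0 0 0 -15 0;0 0 0 -15 0"
  force: 60

```text
time: 3.73
ee_pos: [0.515, -0.2782, 0.1199]
tcp_rot: [-180.0, 0.0, 25.6]
wrist_force: [-1.2, -0.3, -1.8]
opening: 0.0163
```

```bash
python3 - <<'E'
from h import *
o=get_obs();print(o['time'],o['ee_pos'],o['tcp_rot'],o['opening'],o['wrist_force']); im=camera('wrist'); save(im,'w4',None,1.2); im=camera('scene'); save(im,'s4',(150,90,290,210),5)
E
```

```text
3.7333 [ 0.51497864 -0.27823918  0.11991245] [-1.79994833e+02  7.05463364e-03  2.56073580e+01] 0.016297913562536737 [-1.16678473 -0.26531154 -1.82823329]
```

View pics/w4.png

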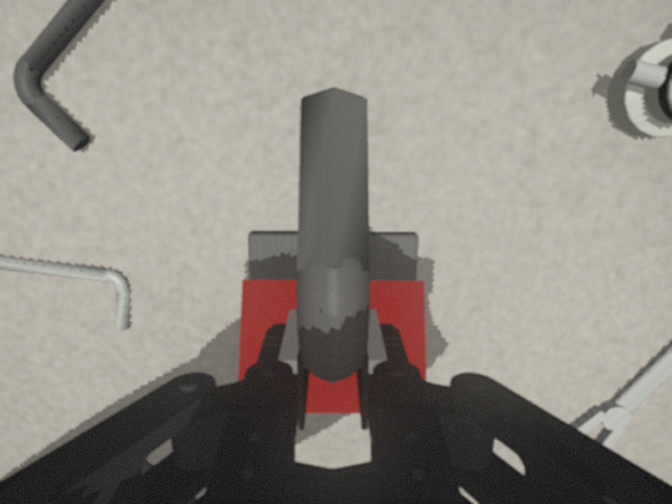

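View pics/s4.png

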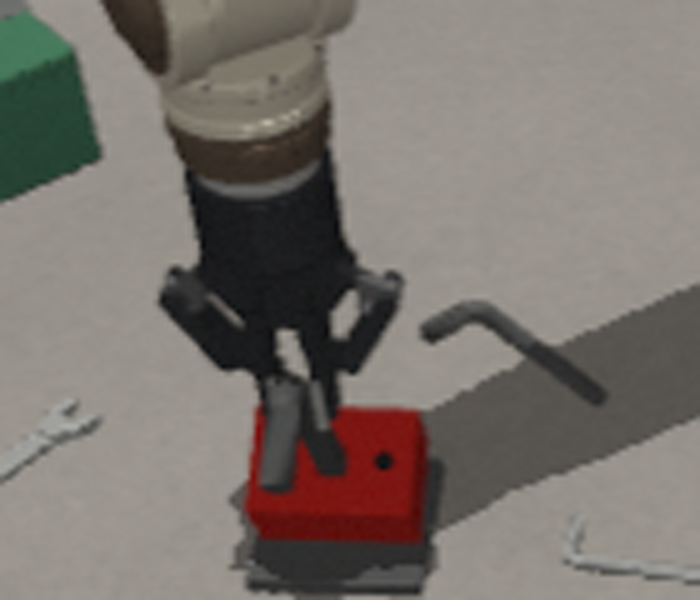

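Call:
play_rows:
  commands: "0 4 2 9 0;0 8 4 18 0;0 11 5 26 0;0 15 7 35 0;0 18 9 43 0;0 21 10 50 0;0 21 10 50 0;0 21 10 50 0"
  force: 60

```text
time: 4.5
ee_pos: [0.5364, -0.2682, 0.1702]
tcp_rot: [180.0, -0.0, 25.6]
wrist_force: [-1.6, 1.5, -5.8]
opening: 0.0164
```

```bash
python3 - <<'E'
from h import *
o=get_obs();print(o['time'],o['ee_pos'],o['tcp_rot'],o['opening'],o['wrist_force'],o['torque']); im=camera('wrist'); save(im,'w5',None,1.2); im=camera('scene'); save(im,'s5',(150,80,290,200),5)
E
```

```text
4.5 [ 0.53644945 -0.26822624  0.17023492] [ 1.79971789e+02 -2.06773944e-02  2.56312854e+01] 0.0164167960437571 [-1.64537736  1.50490939 -5.82070858] [-0.01108048  0.03130089  0.00222208]
```

View pics/w5.png

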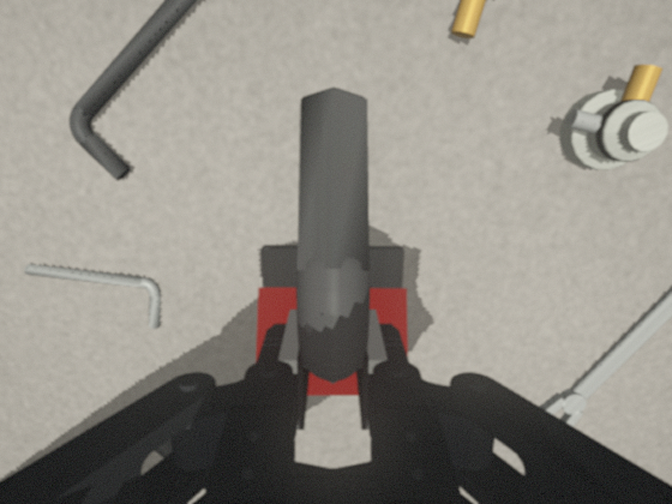

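View pics/s5.png

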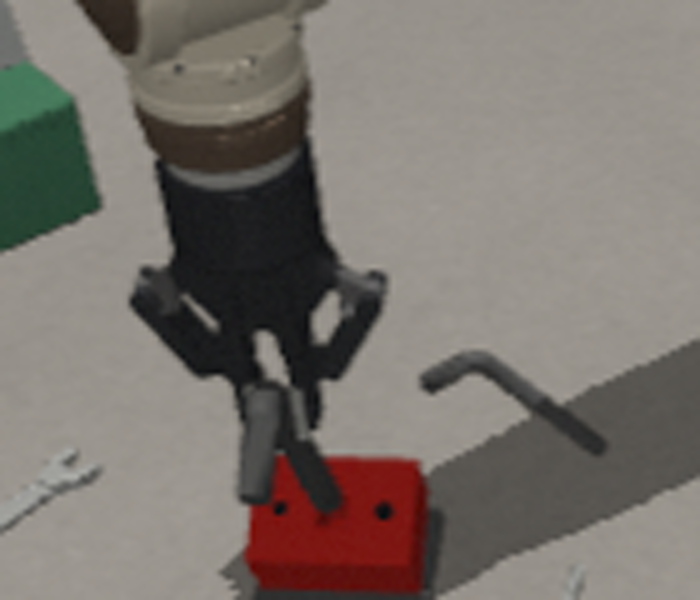

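Call:
play_rows:
  commands: "0 -9 -4 0 0;0 -18 -9 0 0;0 -18 -9 -4 0;0 -18 -9 -4 0"
  force: 60

```text
time: 4.93
ee_pos: [0.5171, -0.2778, 0.1655]
tcp_rot: [-180.0, 0.0, 25.5]
wrist_force: [-0.1, -0.5, -4.5]
opening: 0.016
```

Call:
play_rows:
  commands: "0 8 4 -6 0;0 16 8 -12 0;0 20 10 -15 0;0 24 12 -19 0;0 28 14 -23 0;0 32 16 -27 0;0 36 18 -31 0;0 39 19 -35 0;0 39 19 -35 0"
  force: 25

```text
time: 5.68
ee_pos: [0.5576, -0.2576, 0.13]
tcp_rot: [-180.0, -0.0, 25.6]
wrist_force: [0.2, 0.1, -1.2]
opening: 0.0164
```

```bash
python3 - <<'E'
from h import *
o=get_obs();print(o['time'],o['ee_pos'],o['tcp_rot'],o['opening'],o['wrist_force'],o['torque']); im=camera('wrist'); save(im,'w6',None,1.2); im=camera('scene'); save(im,'s6',(150,80,290,200),5)
E
```

```text
5.6833 [ 0.55760967 -0.25764703  0.12998294] [-1.79950873e+02 -1.16927525e-02  2.56396074e+01] 0.016354831979244488 [ 0.15409017  0.11184361 -1.19505879] [-0.01903277  0.33586243 -0.09640889]
```

View pics/w6.png

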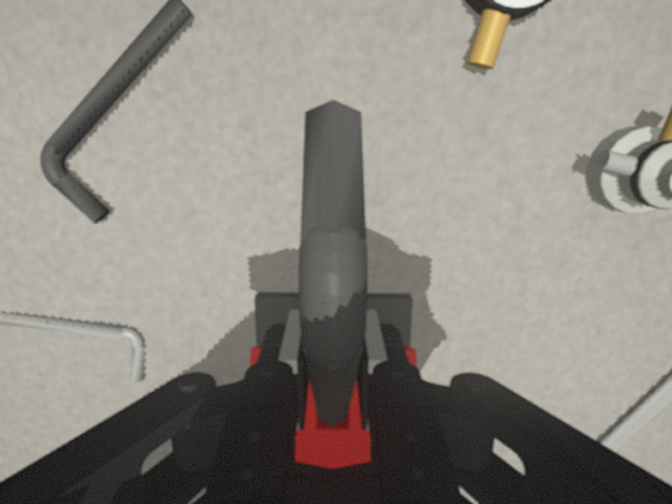

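View pics/s6.png

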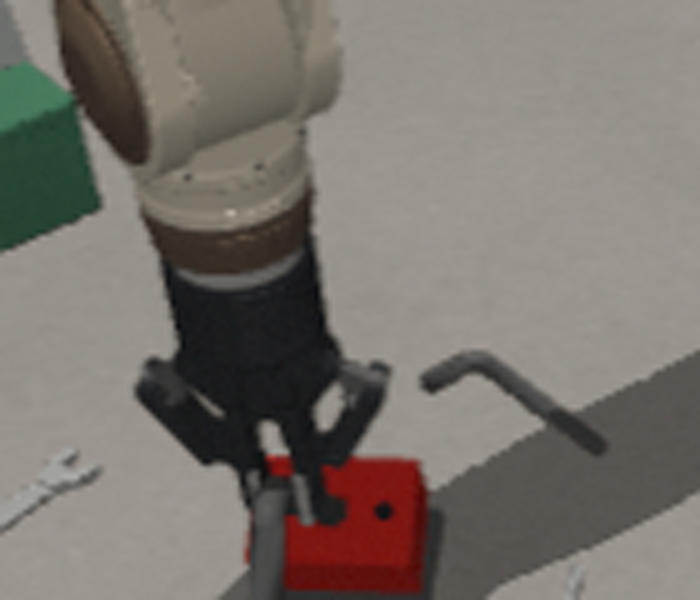

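Call:
play_rows:
  commands: "0 3 1.5 -4 0;0 6 3 -9 0;0 9 4.5 -14 0;0 12 6 -19 0;0 17 8 -29 0;0 21 10 -40 0;0 24 11 -51 0;0 26 12.5 -60 0;0 26 12.5 -60 0"

```text
time: 6.53
ee_pos: [0.5866, -0.2441, 0.0707]
tcp_rot: [179.9, -0.4, 25.7]
wrist_force: [12.9, 7.0, 2.5]
opening: 0.0161
```

```bash
python3 - <<'E'
from h import *
o=get_obs();print(o['time'],o['ee_pos'],o['tcp_rot'],o['opening'],o['wrist_force'],o['torque']); im=camera('wrist'); save(im,'w7',None,1.2); im=camera('top'); save(im,'t7',(320,170,440,290),5)
im=camera('scene'); save(im,'s7',(150,80,290,200),5)
E
```

```text
6.5333 [ 0.58662855 -0.2440909   0.07065074] [179.93786345  -0.38005386  25.73325796] 0.016105593299298733 [12.86101343  6.99165874  2.54514034] [ 1.14769718 -2.35574915 -0.0459535 ]
```

View pics/w7.png

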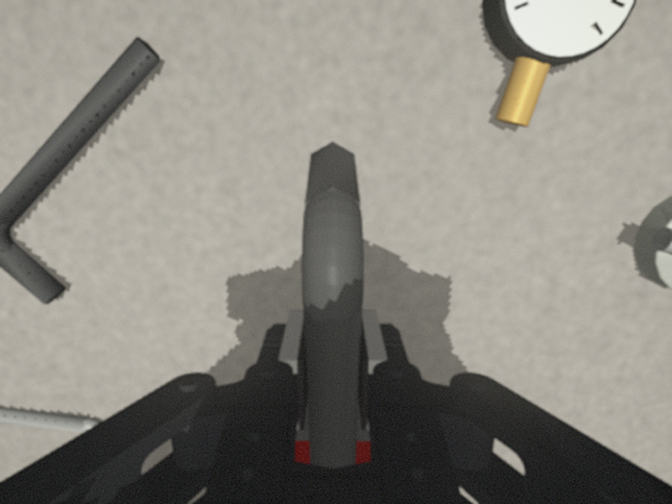

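View pics/s7.png

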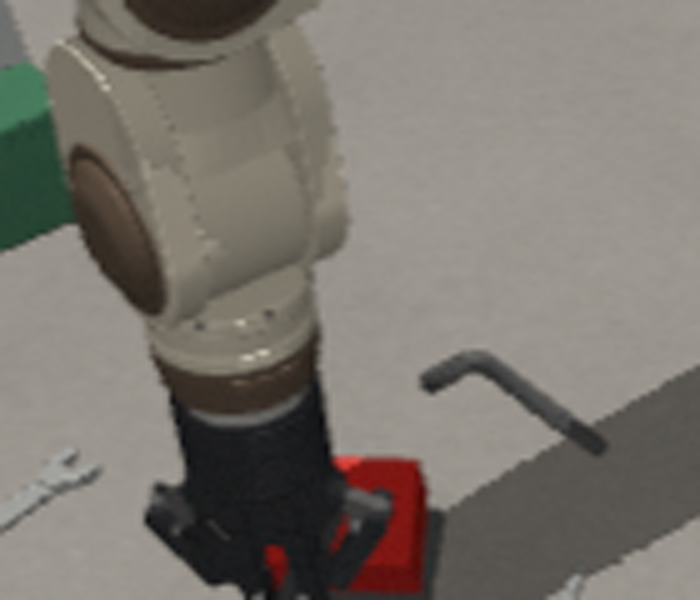

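```bash
cat >> h.py <<'E'
def ridge(l,s=.0428,zp=-.0325,xp=0):
    c=get_calibration('wrist');m=c['mount'];l=np.radians(l)
    u=np.array([np.sin(l),0,-np.cos(l)]);d=np.array([np.cos(l),0,np.sin(l)])
    out=[]
    for P in (np.array([xp,0,zp])+u*(s+.0098)+d*.063, np.array([xp,0,zp])+u*(s-.0098)+d*.063):
        q=m[:3,:3].T@(P-m[:3,3]); out.append(1.2*(c['fy']*q[1]/q[2]+c['cy']))
    return out
E
python3 - <<'E'
from h import *
for l in (24,26.5,29,40,50,60,65,70,75,80,85,90,95): print(l,[np.round(ridge(l,s),0) for s in (.0428,.038)])
E
```

```text
24 [array([ 93., 127.]), array([103., 134.])]
26.5 [array([ 90., 127.]), array([100., 134.])]
29 [array([ 88., 127.]), array([ 99., 135.])]
40 [array([ 86., 132.]), array([ 99., 141.])]
50 [array([ 94., 142.]), array([107., 152.])]
60 [array([108., 156.]), array([121., 167.])]
65 [array([117., 164.]), array([129., 175.])]
70 [array([126., 173.]), array([138., 184.])]
75 [array([136., 183.]), array([148., 193.])]
80 [array([147., 192.]), array([158., 203.])]
85 [array([158., 203.]), array([169., 213.])]
90 [array([169., 213.]), array([180., 224.])]
95 [array([181., 224.]), array([192., 234.])]
```

Call:
play_rows:
  commands: "0 2 1 0 0;0 3 1.5 -5 0;0 4 2 -10 0;0 5 2.4 -15 0;0 5.5 2.6 -20 0;0 5.5 2.6 -20 0"

```text
time: 7.18
ee_pos: [0.5899, -0.2427, 0.0502]
tcp_rot: [180.0, -0.1, 25.7]
wrist_force: [6.3, 2.8, 0.2]
opening: 0.0161
```

```bash
python3 - <<'E'
from h import *
o=get_obs();print(o['time'],o['ee_pos'],o['tcp_rot'],o['opening'],o['wrist_force'],o['torque']); im=camera('wrist'); save(im,'w8',None,1.2)
E
```

```text
7.1833 [ 0.58988899 -0.24266888  0.05018   ] [ 1.79973786e+02 -1.32392614e-01  2.56518078e+01] 0.016114095967138246 [6.28481913 2.78487461 0.16728042] [ 0.32749027 -1.03570043  0.09391592]
```

View pics/w8.png

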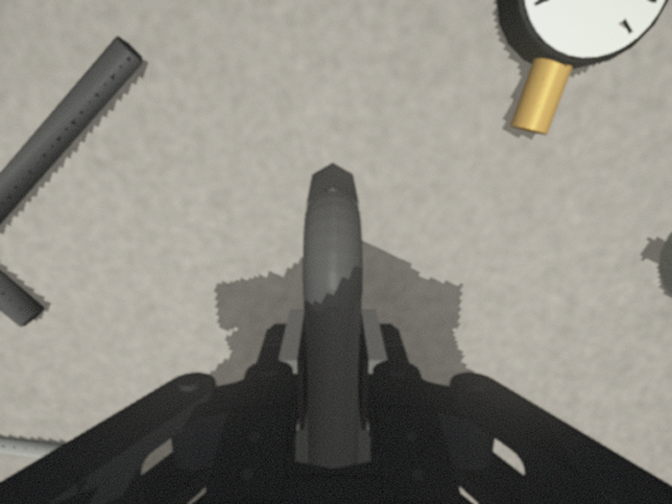

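Call:
play_rows:
  commands: "0 0.5 0 -2.5 0;0 0.5 0 -5 0;0 0.5 0 -5 0"

```text
time: 7.48
ee_pos: [0.5904, -0.2427, 0.0457]
tcp_rot: [180.0, -0.1, 25.6]
wrist_force: [6.3, 3.3, 1.3]
opening: 0.0163
```

Call:
play_rows:
  commands: "0 0 0 0 0;0 0 0 0 0;0 0 0 0 0;0 10 5 10 0;0 20 10 30 0;0 20 10 60 0;0 20 10 90 0;0 0 10 120 0;0 0 10 140 0;0 0 10 140 0"
  force: 120

```text
time: 8.32
ee_pos: [0.5899, -0.2339, 0.1904]
tcp_rot: [179.7, -0.2, 25.6]
wrist_force: [0.8, -0.3, -3.6]
opening: 0.0148
```

```bash
python3 - <<'E'
from h import *
o=get_obs();print(o['time'],o['ee_pos'],o['tcp_rot'],o['opening'],o['wrist_force'],o['torque']); im=camera('wrist'); save(im,'w9',None,1.2)
im=camera('scene'); save(im,'s9'); im=camera('top'); save(im,'t9')
E
```

```text
8.3167 [ 0.58994901 -0.23387831  0.19040598] [179.72752621  -0.24687827  25.57316231] 0.014785230341674834 [ 0.83864708 -0.34534639 -3.64016332] [-0.0191266  -0.14405122  0.04449517]
```

View pics/w9.png

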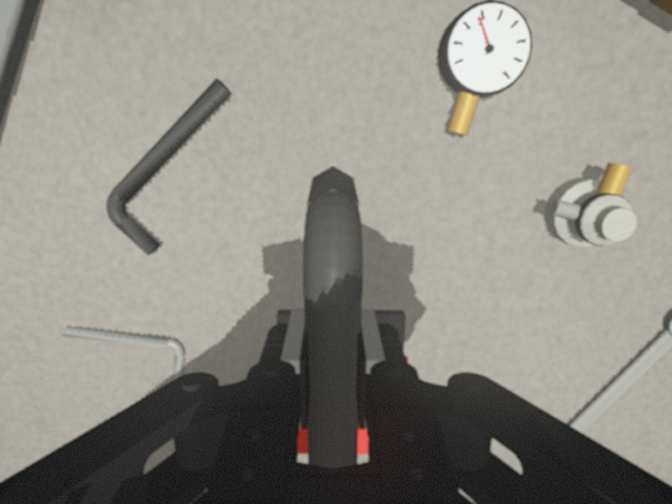

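View pics/s9.png

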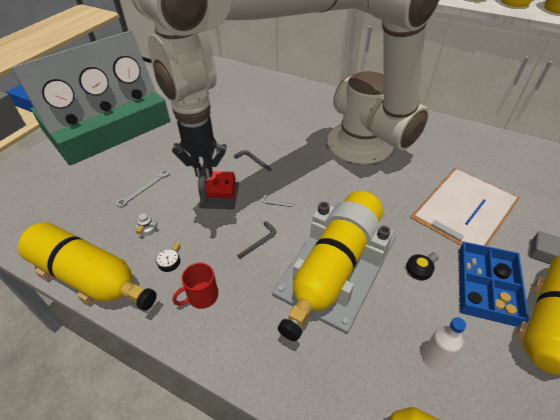

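View pics/t9.png

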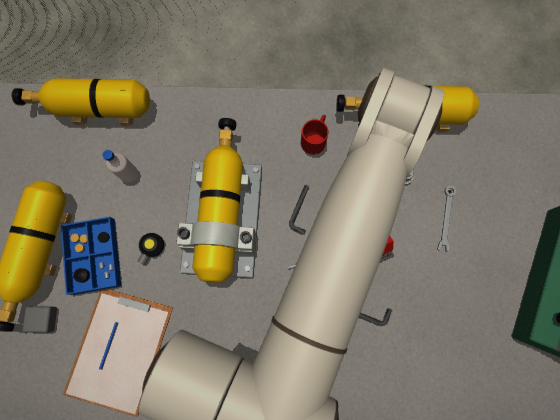

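Call:
play_rows:
  commands: "0 0 0 15 7;0 0 10 30 14;0 -10 35 30 21;0 -25 65 30 28;0 -40 95 30 35;0 -55 125 30 42;0 -70 155 30 49;0 -80 185 30 56;0 -95 215 30 63;0 -107 235 30 70"

```text
time: 9.3
ee_pos: [0.4804, 0.004, 0.2131]
tcp_rot: [-179.8, -0.1, 96.0]
wrist_force: [0.7, 0.2, -3.9]
opening: 0.0146
```

Call:
play_rows:
  commands: "0 0 3 0 7;0 0 6 0 14;0 0 8 0 19.4;0 0 8 0 19.4;0 0 8 0 19.4"

```text
time: 9.72
ee_pos: [0.4816, 0.01, 0.2139]
tcp_rot: [-179.8, -0.1, 114.9]
wrist_force: [-0.6, -0.5, -4.2]
opening: 0.0148
```

```bash
python3 - <<'E'
from h import *
o=get_obs();print(o['time'],o['ee_pos'],o['tcp_rot'],o['opening'],o['wrist_force'],o['torque']); im=camera('wrist'); save(im,'w10',None,1.2);np.save('pics/w10.npy',im)
im=camera('scene'); save(im,'s10',(250,100,410,240),5);np.save('pics/s10.npy',im); im=camera('top'); save(im,'t10',(200,180,300,280),5)
print(wproj((.465,.0488,.128),o)*1.2,wproj((.478,.0476,.128),o)*1.2)
E
```

```text
9.7167 [0.48161675 0.00998928 0.21385022] [-1.79842022e+02 -6.99855845e-02  1.14852194e+02] 0.014821312951067573 [-0.56681961 -0.45378819 -4.21419143] [0.10405962 0.02341478 0.034497  ]
[334.19634655 177.30078274] [354.04499024 188.9239602 ]
```

View pics/w10.png

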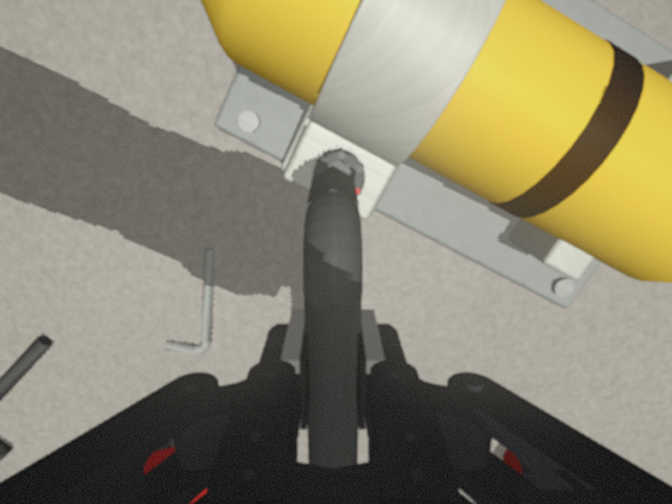

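View pics/s10.png

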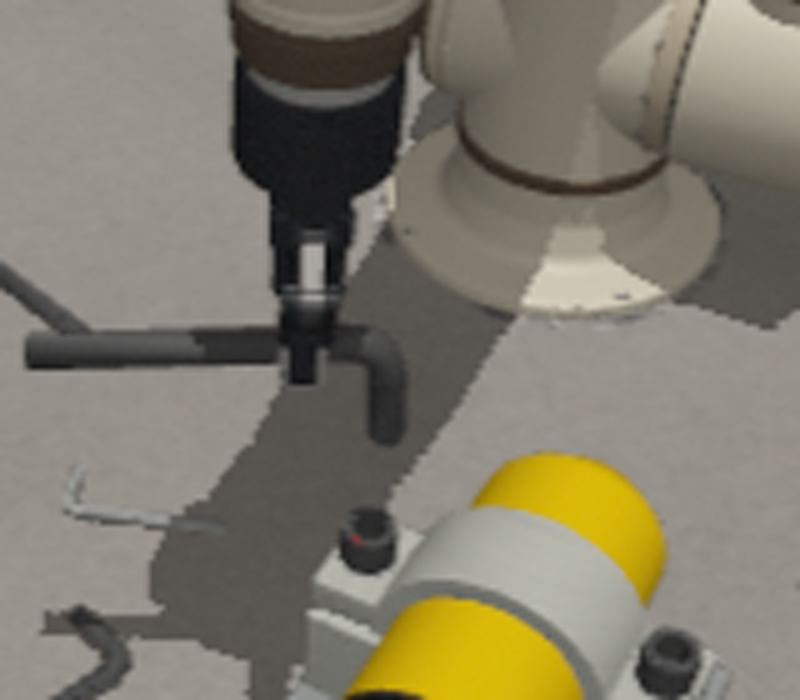

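View pics/t10.png

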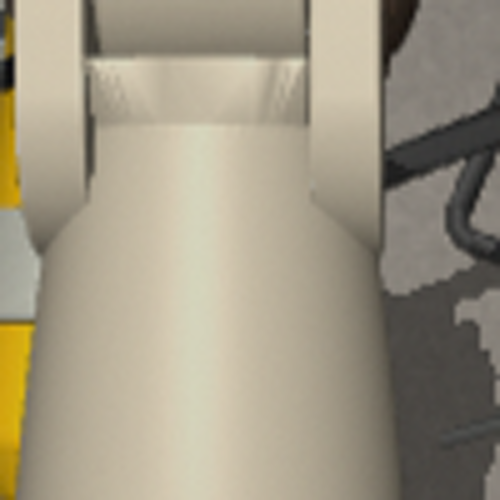

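```bash
cat > fit2.py <<'E'
from h import *
from scipy.optimize import least_squares
np.set_printoptions(precision=4,suppress=True)
f=lambda P:(proj('scene',P)-[250,100]+.5)*5
def geo(p,hd):
    B=p[:3]; l=p[3]; Hd=np.array([np.cos(hd),np.sin(hd),0]);Z=np.array([0,0,1.])
    # tilt t: long arm direction = cos t H - sin t Z (sag positive); short = -sin t H... down
    L=np.cos(l)*Hd-np.sin(l)*Z; S=-np.sin(l)*Hd-np.cos(l)*Z
    return B,L,S
def res(p,hd,obs):
    B,L,S=geo(p,hd); r=[]
    for k,q,w in obs:
        q=np.array(q)
        if k=='tip': r+=list(w*(f(B+.063*S)-q))
        elif k=='end': r+=list(w*(f(B+.177*L)-q))
        else:
            a=f(B);b=f(B+(L if k=='L' else S)*.06);d=(b-a)/np.linalg.norm(b-a); r.append(w*(d[0]*(q-a)[1]-d[1]*(q-a)[0]))
    return r
E
python3 - <<'E'
from fit2 import *
hd=np.radians(294.85)
obs=[('L',(60,350),1),('L',(250,345),1),('L',(345,342),1),('S',(384,375),1),('S',(387,425),1),('tip',(387,437),.5),('end',(28,351),.5)]
s=least_squares(res,[.465,.048,.245,0],args=(hd,obs)); p=s.x
print(p[:3],np.degrees(p[3]),s.fun); B,L,S=geo(p,hd); print('tip',B+.063*S)
M,t=wpose(); print('kin B',t+M@[.0428,0,-.0325],t)
print(f([.465,.0488,.128]))
im=np.load('pics/s10.npy'); im=cv2.resize(im[100:240,250:410],None,fx=5,fy=5,interpolation=cv2.INTER_CUBIC)
g=lambda P:tuple(int(v) for v in f(P))
cv2.line(im,g(B),g(B+.177*L),(0,255,0),1);cv2.line(im,g(B),g(B+.063*S),(0,255,255),1)
a=np.linspace(0,2*np.pi,40)
for x in a: cv2.circle(im,g([.465+.015*np.cos(x),.0488+.015*np.sin(x),.128]),1,(255,0,255),-1)
cv2.circle(im,g([.465,.0488,.128]),2,(255,255,0),-1)
save(im[180:620],'s10f')
E
```

```text
[0.4586 0.0444 0.2519] 4.444025505185246 [ 0.3978 -0.05    0.2259  1.8556 -1.3892 -0.7173 -1.3646 -0.3391  0.1675]
tip [0.4565 0.0488 0.1891]
kin B [0.464  0.0485 0.2475] [0.4819 0.0097 0.215 ]
[369.8539 527.0207]
```

View pics/s10f.png

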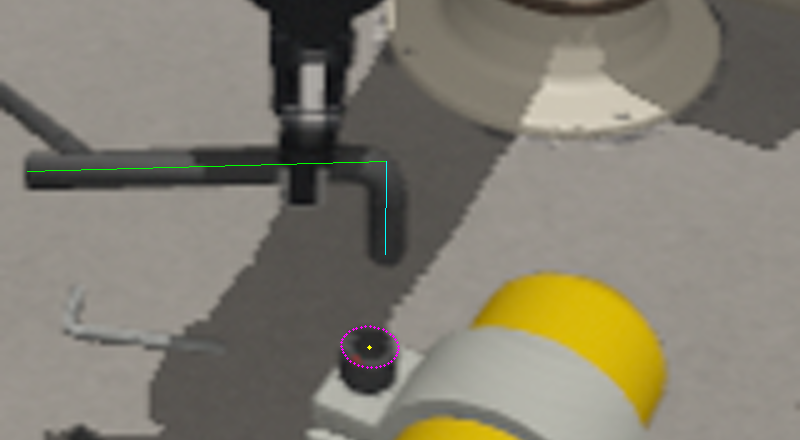

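```bash
python3 - <<'E'
from fit2 import *
M,t=wpose(); Bk=t+M@[.0428,0,-.0325]
for hd in (294.85,296,293.7):
  for tl in (0,2,4):
    B,L,S=geo([*Bk,np.radians(tl)],np.radians(hd)); a,e,c=f(B),f(B+.177*L),f(B+.063*S)
    print(hd,tl,'slopeL',np.degrees(np.arctan2((e-a)[1],-(e-a)[0])),'slopeS',np.degrees(np.arctan2((c-a)[0],(c-a)[1])),'lens',np.linalg.norm(e-a),np.linalg.norm(c-a),a,c,e)
im=np.load('pics/s10.npy')[150:195,250:335]; save(cv2.convertScaleAbs(im,alpha=2.2),'s10z',None,9)
E
```

```text
294.85 0 slopeL -1.7215379666334867 slopeS -6.290061251570702 lens 361.93853020297615 93.1497447329413 [388.677  356.8958] [378.4713 449.4848] [ 26.9018 346.0224]
294.85 2 slopeL -0.22568259696098691 slopeS -3.629024868488044 lens 360.91094449420257 92.86021528031664 [388.677  356.8958] [382.7993 449.5698] [ 27.7689 355.4742]
294.85 4 slopeL 1.265543250076209 slopeS -0.9532180566092521 lens 359.7047509253843 92.66413193160582 [388.677  356.8958] [387.1354 449.5471] [ 29.06   364.8403]
296 0 slopeL -0.959070222919647 slopeS -6.290061251570702 lens 362.4452471828071 93.1497447329413 [388.677  356.8958] [378.4713 449.4848] [ 26.2825 350.8291]
296 2 slopeL 0.536220094605618 slopeS -3.633441671326235 lens 361.5378398927354 92.80013850934675 [388.677  356.8958] [382.796  449.5094] [ 27.155  360.2793]
296 4 slopeL 2.0258433635126583 slopeS -0.9587527431824601 lens 360.4489732195329 92.54350247175549 [388.677  356.8958] [387.1285 449.4263] [ 28.4533 369.6377]
293.7 0 slopeL -2.482465559596697 slopeS -6.290061251570702 lens 361.35389160570355 93.1497447329413 [388.677  356.8958] [378.4713 449.4848] [ 27.6622 341.2442]
293.7 2 slopeL -0.9859764760914266 slopeS -3.6256872655677697 lens 360.2072373111904 92.92035049235312 [388.677  356.8958] [382.8009 449.6301] [ 28.5231 350.6974]
293.7 4 slopeL 0.5069179902141573 slopeS -0.9498478767046954 lens 358.8848598216604 92.78472260292496 [388.677  356.8958] [387.1389 449.6677] [ 29.8062 360.0709]
```

View pics/s10z.png

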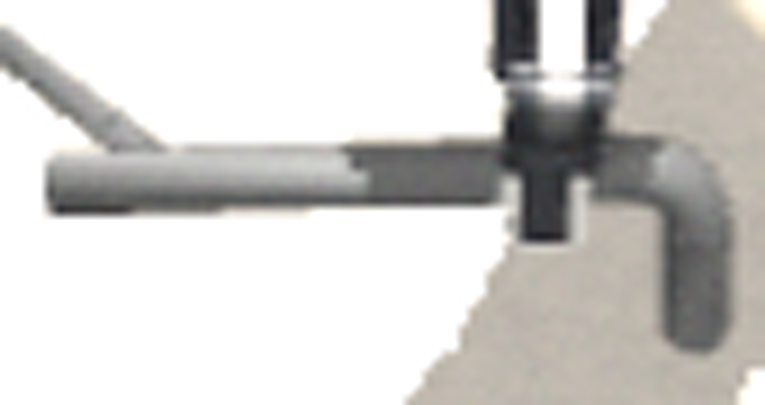

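Call:
play_rows:
  commands: "0 3 -3.5 0 0;0 3 -3.5 -15 0;0 3 -3.5 -30 0;0 3 -3.5 -40 0;0 3 -3.5 -47 0;0 3 -3.5 -51 0;0 3 -3.5 -51 0"

```text
time: 10.45
ee_pos: [0.4848, 0.0062, 0.1643]
tcp_rot: [-179.9, -0.0, 115.0]
wrist_force: [0.1, 0.1, -3.9]
opening: 0.0148
```

```bash
python3 - <<'E'
from h import *
o=get_obs();print(o['time'],o['ee_pos'],o['tcp_rot'],o['opening'],o['wrist_force'],o['torque']); im=camera('wrist'); np.save('pics/w11.npy',im); save(cv2.convertScaleAbs(im[80:250,190:390],alpha=1.8),'w11',None,4)
im=camera('scene'); save(cv2.convertScaleAbs(im[150:240,280:400],alpha=1.8),'s11',None,6);np.save('pics/s11.npy',im)
E
```

```text
10.45 [0.48479255 0.00623532 0.16425833] [-1.79948450e+02 -2.18281008e-02  1.14985732e+02] 0.014795462053948499 [ 0.06889504  0.08863725 -3.85708217] [0.06661822 0.06420499 0.01254036]
```

View pics/w11.png

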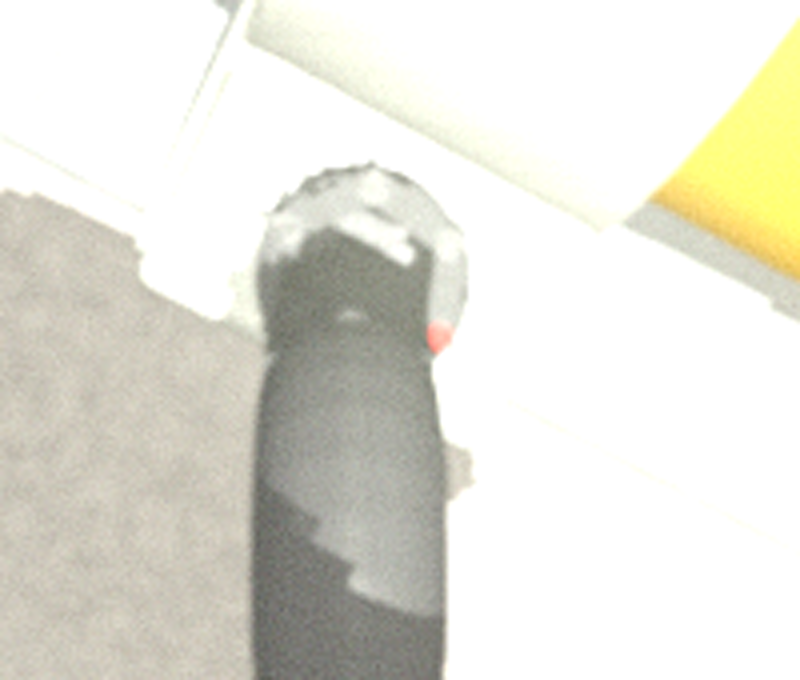

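View pics/s11.png

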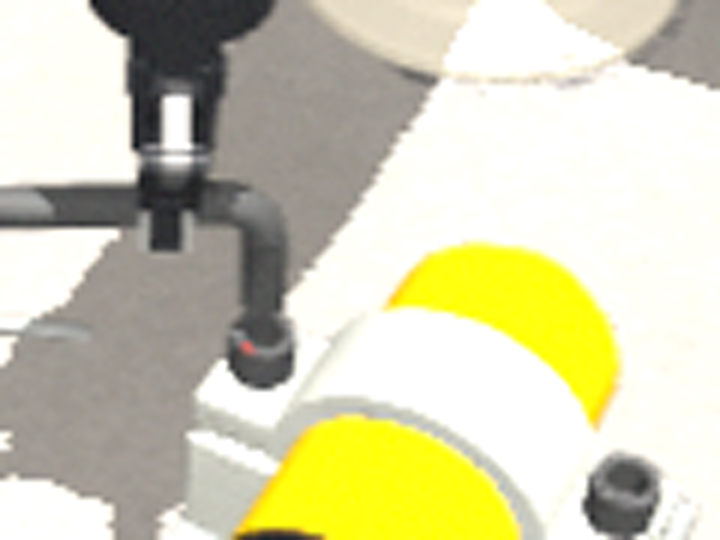

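```bash
python3 - <<'E'
from h import *
np.set_printoptions(precision=1,suppress=True)
o=get_obs(); f=lambda P:(wproj(P,o)-[190,80]+.5)*4
print('c',f([.465,.0488,.128]))
im=np.load('pics/w11.npy'); im=cv2.resize(cv2.convertScaleAbs(im[80:250,190:390],alpha=1.8),None,fx=4,fy=4)
def circ(c,r,z,col):
    for x in np.linspace(0,2*np.pi,60): cv2.circle(im,tuple(int(v) for v in f([c[0]+r*np.cos(x),c[1]+r*np.sin(x),z])),1,col,-1)
circ((.465,.0488),.015,.128,(255,0,255))
for a in (-10,-5,0,5): print(a,f([.465+.013*np.cos(np.radians(a)),.0488+.013*np.sin(np.radians(a)),.128]))
M,t=wpose(o)
for tl in (0,4):
    l=np.radians(tl); piv=np.array([0,0,-.0325]); L=np.array([-np.cos(l),0,np.sin(l)]);S=np.array([np.sin(l),0,np.cos(l)])
    B=piv-.0428*L; T=B+.063*S; print(tl,'tip',t+M@T,f(t+M@T),'B',f(t+M@B))
    pts=[f(t+M@(T+.0098*(np.cos(a)*-L)+.0098*np.sin(a)*np.array([0,1,0]))) for a in np.arange(0,360,60)*np.pi/180]
    cv2.polylines(im,[np.array(pts,int).reshape(-1,1,2)],True,(0,255,0) if tl else (0,0,255),1)
save(im,'w11f')
E
```

```text
c [343.9 279.8]
-10 [421. 334.]
-5 [425.5 327.1]
0 [429.4 319.9]
5 [432.7 312.3]
0 tip [0.5 0.  0.1] [346.8 318.4] B [345.7 421.9]
4 tip [0.5 0.  0.1] [346.7 289.1] B [345.6 430.2]
```

View pics/w11f.png

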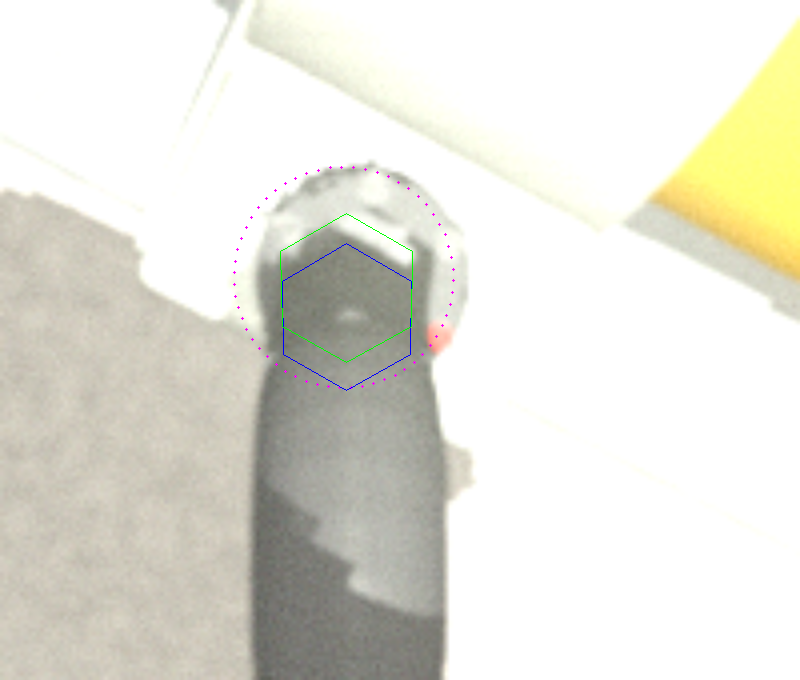

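```bash
python3 - <<'E'
from h import *
im=np.load('pics/w11.npy')[112:182,245:320].astype(float); im=np.clip((im/160)**.6*255,0,255).astype(np.uint8); save(im,'w11z',None,8)
im=np.load('pics/s11.npy')[180:220,305:345].astype(float); im=np.clip((im/160)**.6*255,0,255).astype(np.uint8); save(im,'s11z',None,14)
E
```

```text
(no output)
```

View pics/w11z.png

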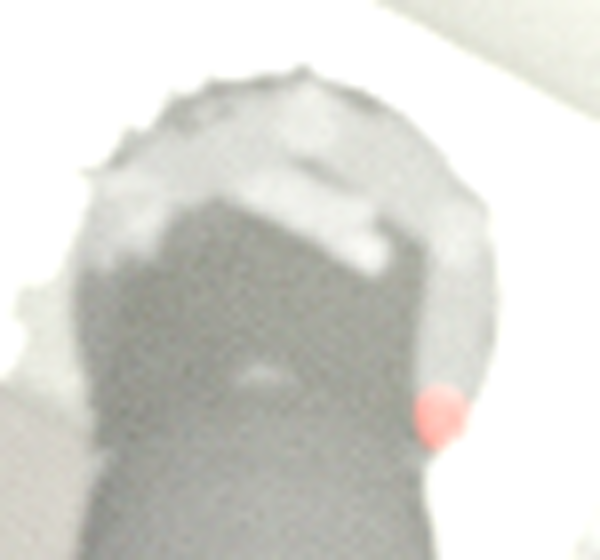

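View pics/s11z.png

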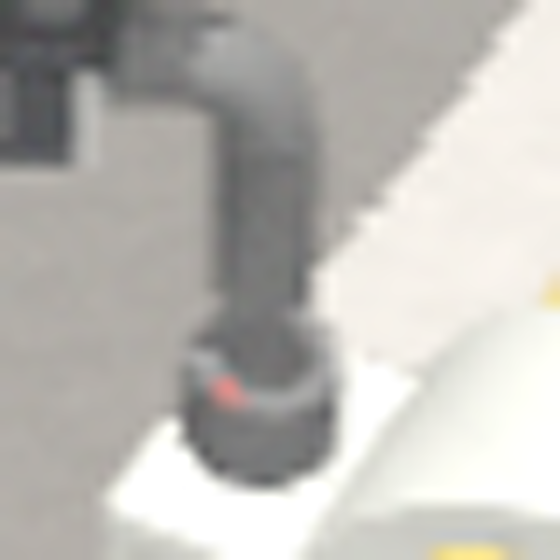

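```bash
python3 - <<'E'
from h import *
im=np.load('pics/s11.npy').astype(int).sum(2)//3
print('cols',list(range(314,334)))
for r in range(186,217): print(r,im[r,314:334])
E
```

```text
cols [314, 315, 316, 317, 318, 319, 320, 321, 322, 323, 324, 325, 326, 327, 328, 329, 330, 331, 332, 333]
186 [46 45 43 44 47 53 57 59 64 67 67 66 67 73 82 83 83 83 82 82]
187 [62 62 61 60 56 46 43 49 55 60 63 63 61 71 82 83 83 83 83 84]
188 [82 80 82 80 81 71 49 41 47 54 58 59 58 67 81 82 83 82 82 83]
189 [84 83 83 84 82 74 50 37 43 48 55 56 52 61 76 82 83 82 83 83]
190 [84 84 82 82 82 75 50 38 43 48 50 54 53 57 78 82 82 82 82 83]
191 [84 82 83 82 83 76 52 35 40 40 43 43 46 57 74 83 85 84 82 83]
192 [ 85  84  83  83  84  75  51  34  38  41  44  47  46  55  74  81  82  83
  84 110]
193 [ 85  84  84  85  83  75  51  35  39  43  45  47  47  55  74  81  80  83
 109 141]
194 [ 83  82  81  82  83  74  48  34  41  42  45  46  44  57  75  82  84  85
 113 145]
195 [ 82  84  84  84  83  75  51  36  39  46  44  46  44  62  83  84 110 139
 143 143]
196 [ 86  85  83  82  81  73  52  38  43  46  46  45  44  61  84  83 111 143
 144 145]
197 [ 84  82  82  81  81  74  52  38  43  44  47  48  44  60  82 109 138 140
 143 145]
198 [ 82  81  82  83  83  75  52  40  46  47  47  46  43  58 106 137 141 142
[... 876 characters left out ...]
162]
209 [ 84  85  84  74  37  38  44  52  57  60  67  63  51  44  41 124 175 177
 164 129]
210 [ 85  89 130 142  43  40  44  45  45  49  50  49  47  43  54 129 176 165
 133 121]
211 [ 85 123 158 133  56  39  44  48  49  49  47  47  45  46  59 132 170 147
 123 128]
212 [105 152 177 169 137  42  43  46  48  46  47  47  45  44  80 144 162 128
 126 135]
213 [140 175 175 175 162 112  42  46  46  46  47  46  46  73 134 160 133 122
 133 140]
214 [170 176 176 175 174 163 130  95  66  47  47  75 131 159 154 146 124 128
 136 143]
215 [176 176 175 175 174 173 172 170 162 155 157 148 162 174 161 128 127 134
 138 146]
216 [166 174 175 175 174 174 177 178 177 175 173 173 175 166 136 124 131 135
 133 124]
```

Call:
play_rows:
  commands: "0 1.7 0.8 0 0;0 1.7 0.8 -2 0;0 1.7 0.8 -4 0;0 1.7 0.8 -6 0;0 1.7 0.8 -8 0;0 1.7 0.8 -8 0"

```text
time: 11.05
ee_pos: [0.4865, 0.0072, 0.1563]
tcp_rot: [-180.0, -0.0, 115.0]
wrist_force: [-0.3, 0.2, -4.0]
opening: 0.0147
```

```bash
python3 - <<'E'
from h import *
o=get_obs();print(o['time'],o['ee_pos'],o['tcp_rot'],o['opening'],o['wrist_force'],o['torque'])
im=camera('wrist')[112:182,240:315].astype(float); save(np.clip((im/160)**.6*255,0,255).astype(np.uint8),'w12',None,8)
im=camera('scene');np.save('pics/s12.npy',im); im=im[180:220,305:345].astype(float); save(np.clip((im/160)**.6*255,0,255).astype(np.uint8),'s12',None,14)
E
```

```text
11.05 [0.48652223 0.00717206 0.15633593] [-1.79960817e+02 -1.64596916e-02  1.15012906e+02] 0.01474112732372499 [-0.2554665   0.15553608 -3.96225061] [ 0.00986225  0.08639486 -0.00833883]
```

View pics/w12.png

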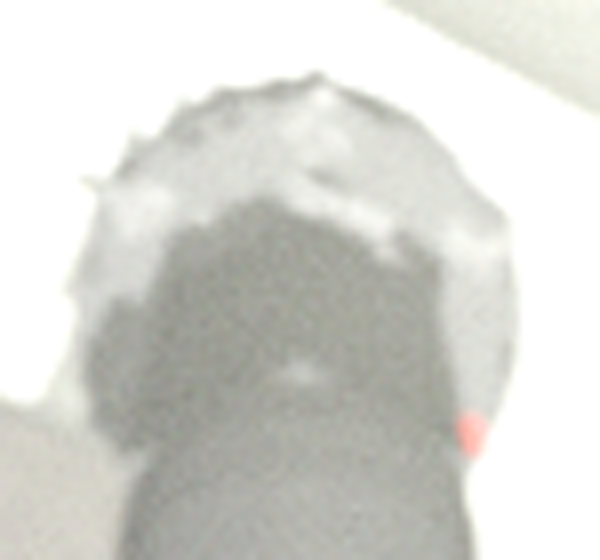

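View pics/s12.png

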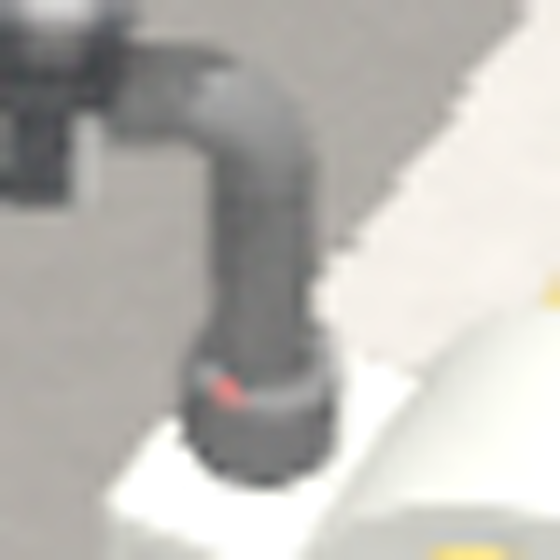

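Call:
play_rows:
  commands: "0 0 0 -1 0;0 0 0 -2 0;0 0 0 -3 0;0 0 0 -3 0"

```text
time: 11.48
ee_pos: [0.4867, 0.0072, 0.1536]
tcp_rot: [-180.0, -0.0, 115.0]
wrist_force: [-0.3, 0.2, -4.1]
opening: 0.0147
```

```bash
python3 - <<'E'
from h import *
o=get_obs();print(o['time'],o['ee_pos'],o['wrist_force'],o['torque'])
E
```

```text
11.4833 [0.48666493 0.00716024 0.1536346 ] [-0.275962    0.16497764 -4.13795218] [0.05612147 0.01489421 0.00973188]
```

Call:
play_rows:
  commands: "0 0 0 -1 0;0 0 0 -2 0;0 0 0 -3 0;0 0 0 -3 0"

```text
time: 11.82
ee_pos: [0.4867, 0.0072, 0.1507]
tcp_rot: [-180.0, -0.0, 115.0]
wrist_force: [0.3, 0.5, -3.3]
opening: 0.0149
```

Call:
play_rows:
  commands: "0 0 0 -1 0;0 0 0 -2 0;0 0 0 -3 0;0 0 0 -3 0"

```text
time: 12.15
ee_pos: [0.4867, 0.0074, 0.1483]
tcp_rot: [180.0, -0.0, 115.0]
wrist_force: [-2.6, 1.6, -0.4]
opening: 0.0147
```

```bash
python3 - <<'E'
from h import *
o=get_obs();print(o['time'],o['ee_pos'],o['wrist_force'],o['torque'])
im=camera('wrist')[112:182,240:315].astype(float); save(np.clip((im/160)**.6*255,0,255).astype(np.uint8),'w13',None,8)
im=camera('scene');np.save('pics/s13.npy',im); im=im[180:220,295:335].astype(float); save(np.clip((im/160)**.6*255,0,255).astype(np.uint8),'s13',None,14)
E
```

```text
12.15 [0.4866923  0.00737935 0.14830006] [-2.59824127  1.56425852 -0.39693242] [0.59291053 0.5810245  0.03438297]
```

View pics/s13.png

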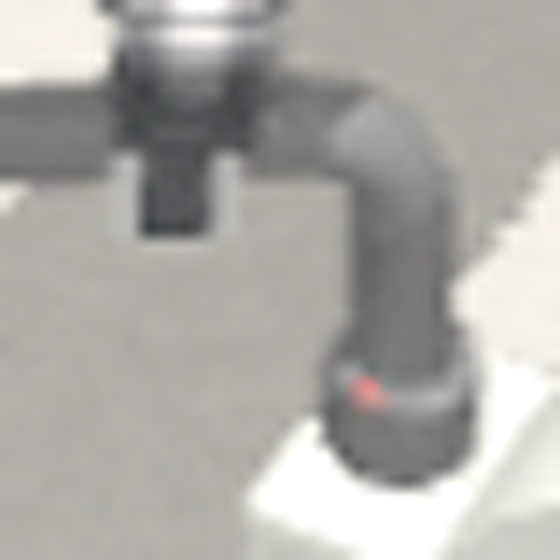

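View pics/w13.png

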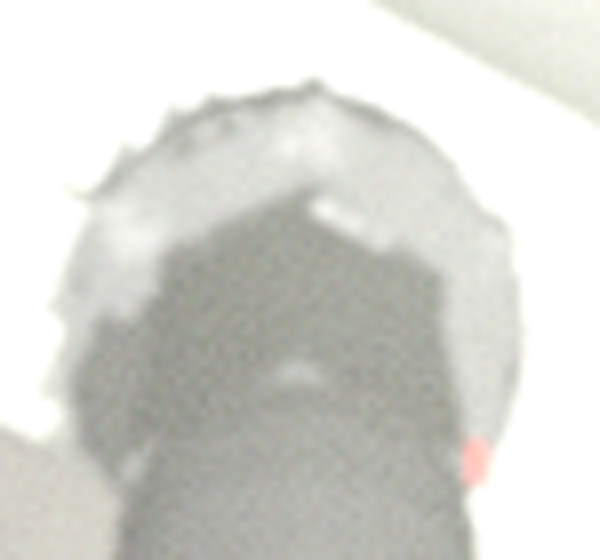

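Call:
play_rows:
  commands: "0 -1 1.2 0 0;0 -1 1.2 0 0;0 -1 1.2 -1 0;0 -1 1.2 -2 0;0 -1 1.2 -2 0"
  force: 60

```text
time: 12.67
ee_pos: [0.4859, 0.0083, 0.146]
tcp_rot: [180.0, 0.0, 115.0]
wrist_force: [0.9, -1.3, 1.3]
opening: 0.0148
```

```bash
cat > st.py <<'E'
from h import *
o=get_obs();M,t=wpose(o);F=o['wrist_force'];a=np.radians(o['tcp_rot'][2])
x=np.array([np.cos(a),np.sin(a),0]);y=np.array([np.sin(a),-np.cos(a),0])
print(round(o['time'],2),o['ee_pos'].round(4),'yaw',round(o['tcp_rot'][2],1),"Fx' %.1f Fy' %.1f Fz %.1f"%(F@x,F@y,F[2]),'T',o['torque'].round(2),'open',round(o['opening'],4))
s=np.array([.4665,.0497]);r=t[:2]-s;print('tau about screw (cw+): %.2f  r %.3f  heading %.1f'%(r[0]*F[1]-r[1]*F[0]+o['torque'][2],np.hypot(*r),np.degrees(np.arctan2(r[1],r[0]))))
E
python3 st.py
```

```text
12.67 [0.4859 0.0083 0.146 ] yaw 115.0 Fx' -1.6 Fy' 0.3 Fz 1.3 T [ 0.12  0.16 -0.13] open 0.0148
tau about screw (cw+): -0.12  r 0.046  heading -64.9
```

Call:
play_rows:
  commands: "0 0 0 -1 0;0 0 0 -2 0;0 0 0 -2 0"

```text
time: 12.92
ee_pos: [0.486, 0.0082, 0.1444]
tcp_rot: [180.0, 0.0, 115.0]
wrist_force: [-0.6, -1.1, 5.2]
opening: 0.0149
```

```bash
python3 st.py
```

```text
12.92 [0.486  0.0082 0.1444] yaw 115.0 Fx' -0.8 Fy' -1.0 Fz 5.2 T [ 0.06  0.34 -0.19] open 0.0149
tau about screw (cw+): -0.24  r 0.046  heading -64.8
```

Call:
play_rows:
  commands: "0 -0.7 -0.3 0 -1;0 -1.4 -0.6 0 -2;0 -1.4 -0.6 0 -2;0 -1.4 -0.6 -1 -2;0 -1.4 -0.6 -2 -2;0 -1.4 -0.6 -2 -2"

```text
time: 13.42
ee_pos: [0.4843, 0.0079, 0.1415]
tcp_rot: [-180.0, -0.0, 113.0]
wrist_force: [1.4, 1.0, -1.8]
opening: 0.0145
```

```bash
python3 st.py
```

```text
13.42 [0.4843 0.0079 0.1415] yaw 113.0 Fx' 0.4 Fy' 1.6 Fz -1.8 T [ 0.35 -0.19 -0.16] open 0.0145
tau about screw (cw+): -0.09  r 0.045  heading -66.9
```

Call:
play_rows:
  commands: "0 0 0 -1 0;0 0 0 -2 0;0 0 0 -2 0"

```text
time: 13.67
ee_pos: [0.4844, 0.0078, 0.1398]
tcp_rot: [180.0, -0.0, 113.0]
wrist_force: [-0.1, 0.5, -0.4]
opening: 0.0151
```

```bash
python3 st.py
```

```text
13.67 [0.4844 0.0078 0.1398] yaw 113.0 Fx' 0.5 Fy' 0.2 Fz -0.4 T [ 0.37 -0.08 -0.13] open 0.0151
tau about screw (cw+): -0.12  r 0.046  heading -66.9
```

Call:
play_rows:
  commands: "0 0 0 -1 0;0 0 0 -2 0;0 0 0 -3 0;0 0 0 -3 0"

```text
time: 14.0
ee_pos: [0.4844, 0.0078, 0.137]
tcp_rot: [180.0, 0.0, 113.0]
wrist_force: [0.3, -0.6, 3.3]
opening: 0.0145
```

```bash
python3 st.py
```

```text
14.0 [0.4844 0.0078 0.137 ] yaw 113.0 Fx' -0.7 Fy' 0.0 Fz 3.3 T [ 0.42  0.14 -0.17] open 0.0145
tau about screw (cw+): -0.17  r 0.046  heading -66.9
```

Call:
play_rows:
  commands: "0 0 0 -1 0;0 0 0 -2 0;0 0 0 -2 0"

```text
time: 14.25
ee_pos: [0.4844, 0.0078, 0.1352]
tcp_rot: [180.0, 0.0, 113.0]
wrist_force: [-1.0, 0.0, 5.6]
opening: 0.0149
```

```bash
python3 st.py; python3 - <<'E'
from h import *
im=camera('wrist')[80:250,190:390].astype(float); save(np.clip((im/160)**.6*255,0,255).astype(np.uint8),'w14',None,4)
im=camera('scene');np.save('pics/s14.npy',im); im=im[160:220,245:345].astype(float); save(np.clip((im/160)**.6*255,0,255).astype(np.uint8),'s14',None,8)
E
```

```text
14.25 [0.4844 0.0078 0.1352] yaw 113.0 Fx' 0.4 Fy' -0.9 Fz 5.6 T [ 0.37  0.29 -0.21] open 0.0149
tau about screw (cw+): -0.26  r 0.046  heading -66.9
```

View pics/s14.png

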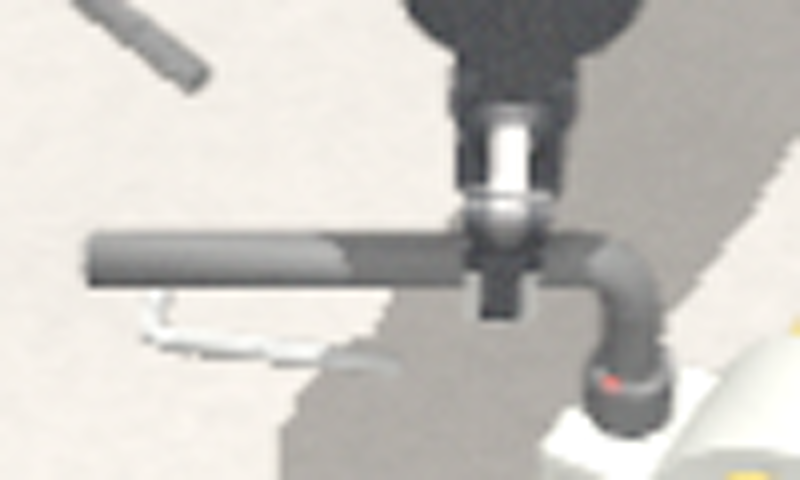

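View pics/w14.png

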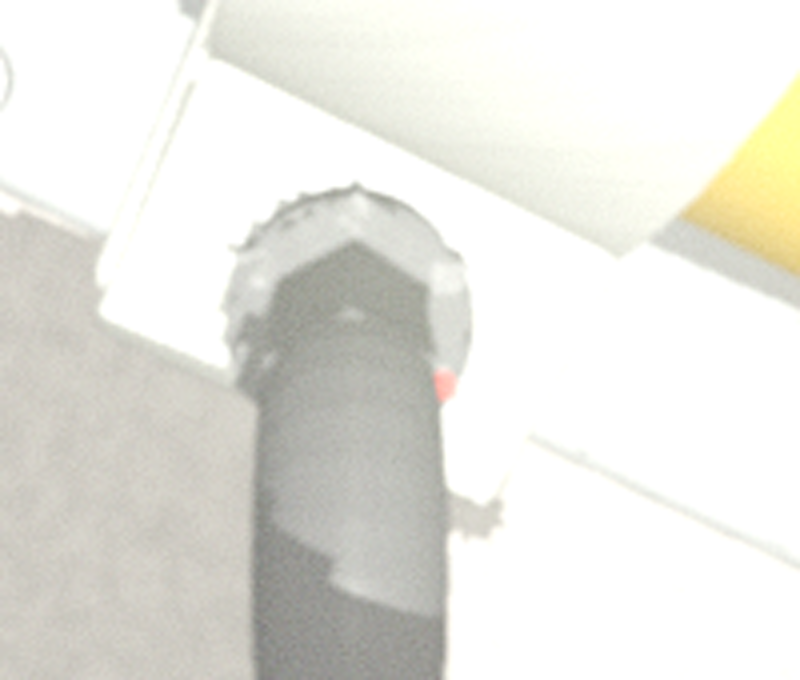

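Call:
play_rows:
  commands: "0 0 0 -1 0;0 0 0 -2 0;0 0 0 -2 0"

```text
time: 14.6
ee_pos: [0.4845, 0.0078, 0.1336]
tcp_rot: [179.9, 0.0, 113.0]
wrist_force: [-0.6, -0.7, 8.2]
opening: 0.0151
```

```bash
python3 st.py
```

```text
14.6 [0.4845 0.0078 0.1336] yaw 113.0 Fx' -0.4 Fy' -0.8 Fz 8.2 T [ 0.43  0.55 -0.17] open 0.0151
tau about screw (cw+): -0.21  r 0.046  heading -66.8
```

Call:
play_rows:
  commands: "0.3 0 0 0 0;0.6 0 0 0 0;1 0 0 0 0;1 0 0 0 0;1 0 0 0 0;1 0 0 20 0;1 0 0 50 0;1 10 -25 60 0;1 20 -50 60 0;1 20 -50 60 0"

```text
time: 15.43
ee_pos: [0.5059, -0.045, 0.1934]
tcp_rot: [179.9, 0.1, 112.9]
wrist_force: [1.1, -0.3, -1.4]
opening: 0.0853
```

```bash
python3 st.py; python3 - <<'E'
from h import *
im=camera('wrist'); np.save('pics/w15.npy',im); save(im,'w15',None,1.2)
im=camera('scene');np.save('pics/s15.npy',im); im=im[130:220,245:345].astype(float); save(np.clip((im/160)**.6*255,0,255).astype(np.uint8),'s15',None,6)
E
```

```text
15.43 [ 0.5059 -0.045   0.1934] yaw 112.9 Fx' -0.7 Fy' 0.9 Fz -1.4 T [-0.01  0.02  0.01] open 0.0853
tau about screw (cw+): 0.10  r 0.103  heading -67.4
```

View pics/s15.png

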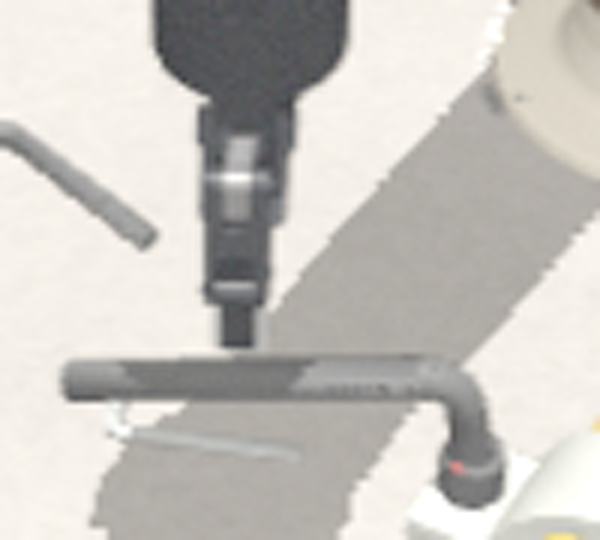

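View pics/w15.png

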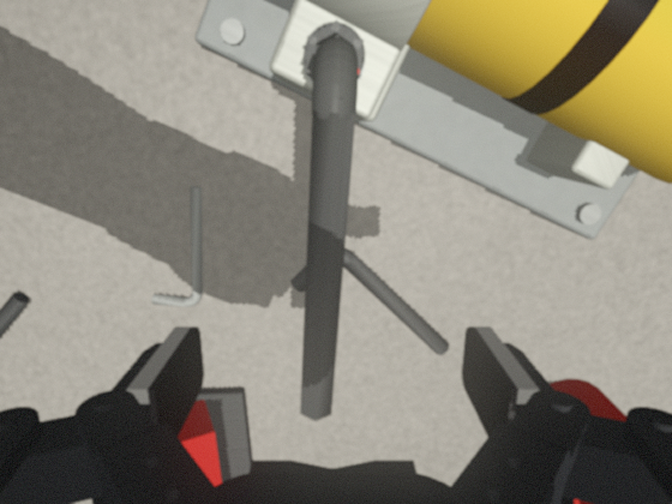

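```bash
python3 - <<'E'
from h import *
np.set_printoptions(precision=4,suppress=True)
o=get_obs()
for z in (.145,.155): print('end',watz((316/1.2,408/1.2),z,o))
b=watz((336/1.2,75/1.2),.18,o); print('bend top',b)
print('mid',watz((325/1.2,240/1.2),.168,o)); print('screw',watz((335/1.2,48/1.2),.128,o))
from fit2 import f
im=np.load('pics/s15.npy')[165:205,250:330].astype(float); save(np.clip((im/160)**.6*255,0,255).astype(np.uint8),'s15z',None,10)
E
```

```text
end [ 0.5281 -0.1215  0.145 ]
end [ 0.5257 -0.1147  0.155 ]
bend top [0.4713 0.0399 0.18  ]
mid [ 0.4932 -0.0238  0.168 ]
screw [0.4646 0.0554 0.128 ]
```

View pics/s15z.png

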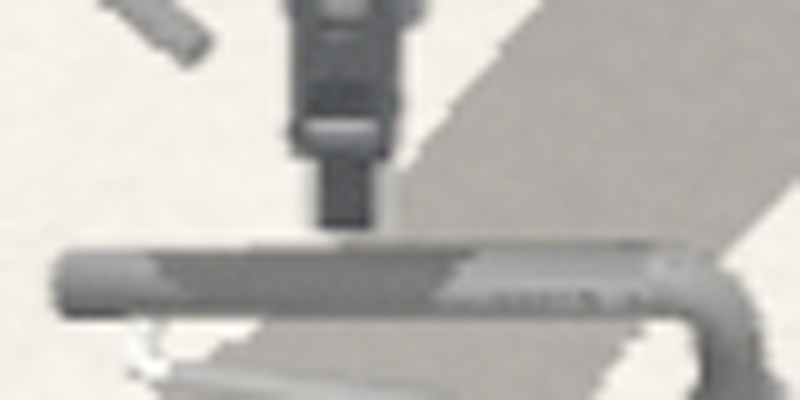

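Call:
play_rows:
  commands: "1 5 -23 0 -2;1 10 -46 0 -3.4;1 10 -46 -30 -3.4;1 10 -46 -60 -3.4;1 10 -46 -76 -3.4;1 10 -46 -76 -3.4"

```text
time: 16.03
ee_pos: [0.512, -0.0873, 0.1127]
tcp_rot: [-179.7, -0.2, 109.6]
wrist_force: [-0.6, 0.3, 0.3]
opening: 0.0857
```

Call:
play_rows:
  commands: "0.4 0 0 0 0;0.3 0 0 0 0;0.25 0 0 0 0;0 0 0 0 0;0 0 0 0 0;0 0 0 0 0;0 0 0 0 0;0 0 0 0 0"
  force: 40

```text
time: 16.7
ee_pos: [0.5149, -0.0883, 0.1173]
tcp_rot: [179.9, 0.0, 109.6]
wrist_force: [2.5, -0.2, 1.1]
opening: 0.0163
```

```bash
python3 st.py; python3 - <<'E'
from h import *
im=camera('wrist'); np.save('pics/w16.npy',im); save(im,'w16',None,1.2)
im=camera('scene');np.save('pics/s16.npy',im); im=im[130:220,245:345].astype(float); save(np.clip((im/160)**.6*255,0,255).astype(np.uint8),'s16',None,6)
E
```

```text
16.7 [ 0.5149 -0.0883  0.1173] yaw 109.6 Fx' -1.0 Fy' 2.3 Fz 1.1 T [ 0.12 -0.59 -0.31] open 0.0163
tau about screw (cw+): 0.03  r 0.146  heading -70.7
```

View pics/s16.png

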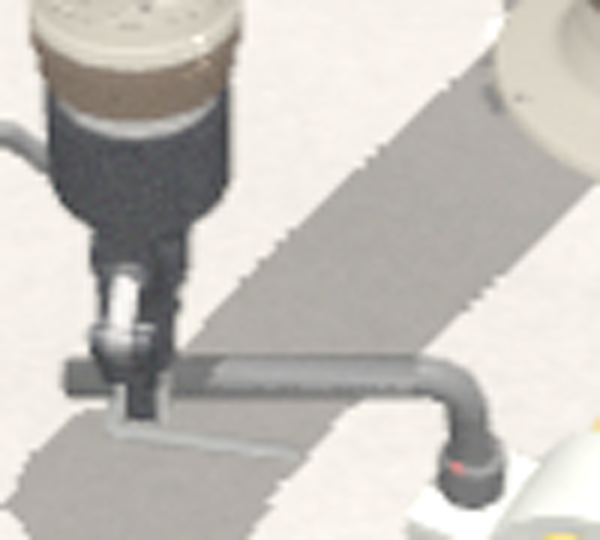

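View pics/w16.png

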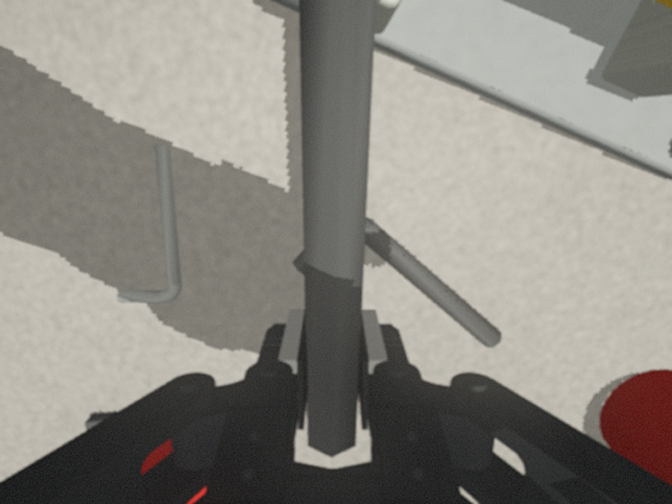

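```bash
cat > arc.py <<'E'
import sys; from h import *
o=get_obs();t=o['ee_pos'][:2];s=np.array([.4665,.0497]);r=t-s
print(';'.join('0 %.1f %.1f 0 -%.1f'%(*(1000*((R.from_euler('z',-d,degrees=True).as_matrix()[:2,:2]@r)-r)),d) for d in map(float,sys.argv[1:])))
E
python3 arc.py 1.5 3 4.5 6 7.5 9 10.5 12
```

```text
0 -3.6 -1.2 0 -1.5;0 -7.3 -2.3 0 -3.0;0 -11.0 -3.4 0 -4.5;0 -14.7 -4.3 0 -6.0;0 -18.4 -5.1 0 -7.5;0 -22.2 -5.9 0 -9.0;0 -26.0 -6.5 0 -10.5;0 -29.8 -7.0 0 -12.0
```

Call:
play_rows:
  commands: "0 -3.6 -1.2 0 -1.5;0 -7.3 -2.3 0 -3;0 -11 -3.4 0 -4.5;0 -14.7 -4.3 0 -6;0 -14.7 -4.3 0 -6"

```text
time: 17.22
ee_pos: [0.5001, -0.0926, 0.1176]
tcp_rot: [179.8, 0.0, 103.4]
wrist_force: [6.8, 1.2, 1.6]
opening: 0.016
```

```bash
python3 st.py; python3 arc.py 1.5 3 4.5 6 7.5 9 10.5 12
```

```text
17.22 [ 0.5001 -0.0926  0.1176] yaw 103.4 Fx' -0.4 Fy' 6.9 Fz 1.6 T [ 0.41 -1.63 -0.15] open 0.016
tau about screw (cw+): 0.86  r 0.146  heading -76.7
0 -3.7 -0.8 0 -1.5;0 -7.5 -1.6 0 -3.0;0 -11.3 -2.2 0 -4.5;0 -15.1 -2.7 0 -6.0;0 -18.9 -3.2 0 -7.5;0 -22.7 -3.5 0 -9.0;0 -26.5 -3.7 0 -10.5;0 -30.3 -3.9 0 -12.0
```

Call:
play_rows:
  commands: "0 -3.7 -0.8 0 -1.5;0 -7.5 -1.6 0 -3;0 -11.3 -2.2 0 -4.5;0 -15.1 -2.7 0 -6;0 -15.1 -2.7 0 -6"

```text
time: 17.63
ee_pos: [0.4855, -0.0952, 0.1178]
tcp_rot: [179.8, 0.0, 97.5]
wrist_force: [8.8, 2.3, 1.4]
opening: 0.0165
```

```bash
python3 st.py; python3 arc.py 1.5 3 4.5 6 7.5 9 10.5 12
```

```text
17.63 [ 0.4855 -0.0952  0.1178] yaw 97.5 Fx' 1.1 Fy' 9.0 Fz 1.4 T [ 0.34 -2.28 -0.02] open 0.0165
tau about screw (cw+): 1.30  r 0.146  heading -82.5
0 -3.8 -0.4 0 -1.5;0 -7.6 -0.8 0 -3.0;0 -11.4 -1.0 0 -4.5;0 -15.2 -1.2 0 -6.0;0 -19.1 -1.2 0 -7.5;0 -22.9 -1.2 0 -9.0;0 -26.7 -1.0 0 -10.5;0 -30.5 -0.8 0 -12.0
```

Call:
play_rows:
  commands: "0 -3.8 -0.4 0 -1.5;0 -7.6 -0.8 0 -3;0 -11.4 -1 0 -4.5;0 -15.2 -1.2 0 -6;0 -19.1 -1.2 0 -7.5;0 -19.1 -1.2 0 -7.5"

```text
time: 18.13
ee_pos: [0.4665, -0.0964, 0.1178]
tcp_rot: [179.8, -0.0, 89.9]
wrist_force: [10.1, 1.4, 1.9]
opening: 0.0167
```

```bash
python3 st.py; python3 arc.py 1.5 3 4.5 6 7.5 9 10.5 12
```

```text
18.13 [ 0.4665 -0.0964  0.1178] yaw 89.9 Fx' 1.4 Fy' 10.1 Fz 1.9 T [ 0.27 -2.28  0.  ] open 0.0167
tau about screw (cw+): 1.48  r 0.146  heading -90.0
0 -3.8 0.1 0 -1.5;0 -7.6 0.2 0 -3.0;0 -11.5 0.5 0 -4.5;0 -15.3 0.8 0 -6.0;0 -19.1 1.3 0 -7.5;0 -22.9 1.8 0 -9.0;0 -26.6 2.5 0 -10.5;0 -30.4 3.2 0 -12.0
```

Call:
play_rows:
  commands: "0 -3.8 0.1 0 -1.5;0 -7.6 0.2 0 -3;0 -11.5 0.5 0 -4.5;0 -15.3 0.8 0 -6;0 -19.1 1.3 0 -7.5;0 -19.1 1.3 0 -7.5"

```text
time: 18.63
ee_pos: [0.4474, -0.0951, 0.1177]
tcp_rot: [179.8, -0.0, 82.4]
wrist_force: [10.6, 2.2, 1.5]
opening: 0.0164
```

```bash
python3 st.py; python3 arc.py 1.5 3 4.5 6 7.5 9 10.5 12
```

```text
18.63 [ 0.4474 -0.0951  0.1177] yaw 82.4 Fx' 3.6 Fy' 10.3 Fz 1.5 T [ 0.17 -2.36  0.03] open 0.0164
tau about screw (cw+): 1.53  r 0.146  heading -97.5
0 -3.8 0.5 0 -1.5;0 -7.6 1.2 0 -3.0;0 -11.3 1.9 0 -4.5;0 -15.0 2.8 0 -6.0;0 -18.7 3.7 0 -7.5;0 -22.4 4.8 0 -9.0;0 -26.1 5.9 0 -10.5;0 -29.7 7.1 0 -12.0
```

Call:
play_rows:
  commands: "0 -3.8 1 0 -1.5;0 -7.6 1.8 0 -3;0 -11.2 2.5 0 -4.5;0 -14.9 3.5 0 -6;0 -18.6 4.4 0 -7.5;0 -18.6 4.4 0 -7.5"

```text
time: 19.13
ee_pos: [0.4287, -0.0913, 0.1178]
tcp_rot: [179.8, 0.0, 74.9]
wrist_force: [9.2, -2.5, 2.1]
opening: 0.0162
```

```bash
python3 st.py; python3 arc.py 1 2 3 4 5 6 7.5
```

```text
19.13 [ 0.4287 -0.0913  0.1178] yaw 74.9 Fx' -0.0 Fy' 9.5 Fz 2.1 T [-0.64 -2.2   0.04] open 0.0162
tau about screw (cw+): 1.42  r 0.146  heading -105.0
0 -2.5 0.7 0 -1.0;0 -4.9 1.4 0 -2.0;0 -7.3 2.2 0 -3.0;0 -9.7 3.0 0 -4.0;0 -12.1 3.8 0 -5.0;0 -14.5 4.7 0 -6.0;0 -18.1 6.1 0 -7.5
```

Call:
play_rows:
  commands: "0 -3.7 1 0 -1.5;0 -7.3 2.2 0 -3;0 -10.9 3.4 0 -4.5;0 -14.5 4.7 0 -6;0 -18.1 6.1 0 -7.5;0 -18.1 6.1 0 -7.5"

```text
time: 19.63
ee_pos: [0.4106, -0.0851, 0.1178]
tcp_rot: [179.8, -0.0, 67.4]
wrist_force: [9.8, -2.6, 0.6]
opening: 0.0162
```

```bash
python3 st.py; python3 arc.py 1 2 3 4 5 6 7.5
```

```text
19.63 [ 0.4106 -0.0851  0.1178] yaw 67.4 Fx' 1.4 Fy' 10.1 Fz 0.6 T [-0.6  -2.18 -0.02] open 0.0162
tau about screw (cw+): 1.45  r 0.146  heading -112.5
0 -2.3 1.0 0 -1.0;0 -4.7 2.0 0 -2.0;0 -7.0 3.1 0 -3.0;0 -9.3 4.2 0 -4.0;0 -11.5 5.4 0 -5.0;0 -13.8 6.6 0 -6.0;0 -17.1 8.4 0 -7.5
```

Call:
play_rows:
  commands: "0 -2.8 1.2 0 -1.2;0 -5.6 2.4 0 -2.4;0 -5.6 2.4 0 -2.4"

```text
time: 19.88
ee_pos: [0.4052, -0.0827, 0.1177]
tcp_rot: [179.8, -0.0, 65.1]
wrist_force: [10.3, -2.4, 1.1]
opening: 0.0166
```

```bash
python3 st.py; python3 arc.py 1.2 2.4
```

```text
19.88 [ 0.4052 -0.0827  0.1177] yaw 65.1 Fx' 2.1 Fy' 10.3 Fz 1.1 T [-0.64 -2.28  0.03] open 0.0166
tau about screw (cw+): 1.54  r 0.146  heading -114.9
0 -2.8 1.3 0 -1.2;0 -5.5 2.7 0 -2.4
```

Call:
play_rows:
  commands: "0 -2.8 1.3 0 -1.2;0 -5.5 2.7 0 -2.4;0 -5.5 2.7 0 -2.4"

```text
time: 20.13
ee_pos: [0.3997, -0.08, 0.1177]
tcp_rot: [179.8, -0.0, 62.7]
wrist_force: [9.1, -2.7, 1.4]
opening: 0.0162
```

```bash
python3 st.py; python3 arc.py 1.2 2.4
```

```text
20.13 [ 0.3997 -0.08    0.1177] yaw 62.7 Fx' 1.7 Fy' 9.3 Fz 1.4 T [-0.66 -2.24  0.02] open 0.0162
tau about screw (cw+): 1.38  r 0.146  heading -117.3
0 -2.7 1.4 0 -1.2;0 -5.4 2.9 0 -2.4
```

Call:
play_rows:
  commands: "0 -2.7 1.4 0 -1.2;0 -5.4 2.9 0 -2.4;0 -5.4 2.9 0 -2.4"

```text
time: 20.38
ee_pos: [0.3943, -0.0771, 0.1177]
tcp_rot: [179.8, -0.1, 60.3]
wrist_force: [9.5, -3.4, 0.5]
opening: 0.0156
```

```bash
python3 st.py; python3 arc.py 1.2 2.4
```

```text
20.38 [ 0.3943 -0.0771  0.1177] yaw 60.3 Fx' 1.8 Fy' 9.9 Fz 0.5 T [-0.64 -2.29  0.01] open 0.0156
tau about screw (cw+): 1.46  r 0.146  heading -119.7
0 -2.6 1.5 0 -1.2;0 -5.2 3.1 0 -2.4
```

Call:
play_rows:
  commands: "0 -2.6 1.5 0 -1.2;0 -5.2 3.1 0 -2.4;0 -5.2 3.1 0 -2.4"

```text
time: 20.63
ee_pos: [0.3891, -0.0739, 0.1176]
tcp_rot: [179.8, -0.1, 57.9]
wrist_force: [10.5, -2.5, 0.9]
opening: 0.0165
```

```bash
python3 st.py; python3 arc.py 1.2 2.4
```

```text
20.63 [ 0.3891 -0.0739  0.1176] yaw 57.9 Fx' 3.5 Fy' 10.2 Fz 0.9 T [-0.65 -2.3  -0.04] open 0.0165
tau about screw (cw+): 1.45  r 0.146  heading -122.0
0 -2.6 1.6 0 -1.2;0 -5.1 3.3 0 -2.4
```

Call:
play_rows:
  commands: "0 -2.5 1.7 0 -1.2;0 -4.9 3.5 0 -2.4;0 -4.9 3.5 0 -2.4"

```text
time: 20.88
ee_pos: [0.3841, -0.0706, 0.1177]
tcp_rot: [179.8, -0.0, 55.5]
wrist_force: [8.4, -3.3, 1.7]
opening: 0.0162
```

```bash
python3 st.py; python3 arc.py 1.2 2.4
```

```text
20.88 [ 0.3841 -0.0706  0.1177] yaw 55.5 Fx' 2.0 Fy' 8.8 Fz 1.7 T [-0.93 -2.1   0.02] open 0.0162
tau about screw (cw+): 1.30  r 0.146  heading -124.4
0 -2.5 1.8 0 -1.2;0 -5.0 3.6 0 -2.4
```

Call:
play_rows:
  commands: "0 -2.4 1.8 0 -1.2;0 -4.9 3.7 0 -2.4;0 -4.9 3.7 0 -2.4"

```text
time: 21.13
ee_pos: [0.3791, -0.067, 0.1176]
tcp_rot: [179.8, -0.0, 53.1]
wrist_force: [10.0, -4.0, 1.1]
opening: 0.0162
```

```bash
python3 st.py; python3 arc.py 1.2 2.4; python3 - <<'E'
from h import *
im=camera('scene'); save(im,'s17',(230,110,370,230),5)
E
```

```text
21.13 [ 0.3791 -0.067   0.1176] yaw 53.1 Fx' 2.8 Fy' 10.4 Fz 1.1 T [-1.09 -2.01  0.04] open 0.0162
tau about screw (cw+): 1.55  r 0.146  heading -126.8
0 -2.4 1.9 0 -1.2;0 -4.8 3.8 0 -2.4
```

View pics/s17.png

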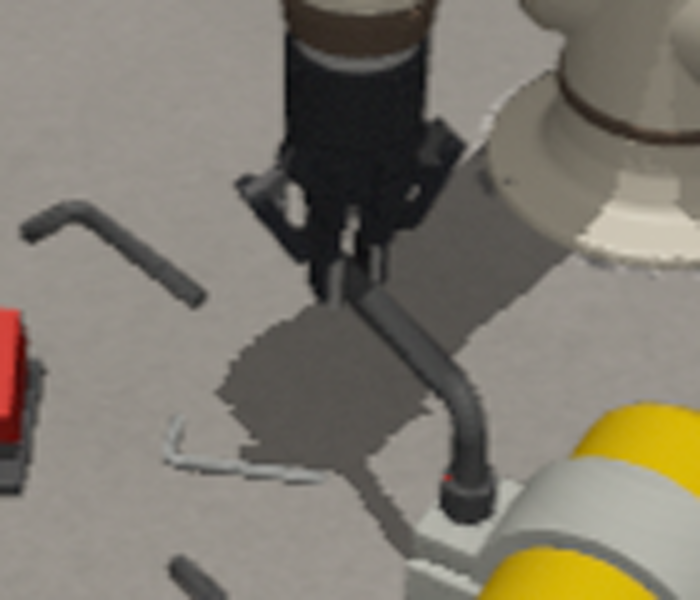

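Call:
play_rows:
  commands: "0 -2.3 1.9 0 -1.2;0 -4.7 3.9 0 -2.4;0 -4.7 3.9 0 -2.4"

```text
time: 21.43
ee_pos: [0.3743, -0.0632, 0.1176]
tcp_rot: [179.8, -0.0, 50.6]
wrist_force: [7.9, -5.5, 2.1]
opening: 0.0163
```

```bash
python3 st.py; python3 arc.py 1.2 2.4
```

```text
21.43 [ 0.3743 -0.0632  0.1176] yaw 50.6 Fx' 0.7 Fy' 9.6 Fz 2.1 T [-1.25 -1.89  0.03] open 0.0163
tau about screw (cw+): 1.43  r 0.146  heading -129.2
0 -2.3 2.0 0 -1.2;0 -4.6 4.0 0 -2.4
```

Call:
play_rows:
  commands: "0 -2.3 2 0 -1.2;0 -4.6 4 0 -2.4;0 -4.6 4 0 -2.4"

```text
time: 21.68
ee_pos: [0.3697, -0.0593, 0.1176]
tcp_rot: [179.8, -0.0, 48.2]
wrist_force: [7.3, -5.9, 1.7]
opening: 0.0162
```

```bash
python3 st.py; python3 arc.py 1.2 2.4
```

```text
21.68 [ 0.3697 -0.0593  0.1176] yaw 48.2 Fx' 0.5 Fy' 9.4 Fz 1.7 T [-1.31 -1.81  0.04] open 0.0162
tau about screw (cw+): 1.40  r 0.146  heading -131.6
0 -2.3 2.1 0 -1.2;0 -4.5 4.2 0 -2.4
```

Call:
play_rows:
  commands: "0 -2.3 2.1 0 -1.2;0 -4.5 4.2 0 -2.4;0 -4.5 4.2 0 -2.4"

```text
time: 21.93
ee_pos: [0.3652, -0.0551, 0.1176]
tcp_rot: [179.8, -0.0, 45.8]
wrist_force: [8.2, -6.3, 1.5]
opening: 0.0164
```

```bash
python3 st.py; python3 arc.py 1.2 2.4
```

```text
21.93 [ 0.3652 -0.0551  0.1176] yaw 45.8 Fx' 1.2 Fy' 10.3 Fz 1.5 T [-1.37 -1.82  0.09] open 0.0164
tau about screw (cw+): 1.59  r 0.146  heading -134.0
0 -2.2 2.1 0 -1.2;0 -4.3 4.3 0 -2.4
```

Call:
play_rows:
  commands: "0 -2.2 2.1 0 -1.2;0 -4.3 4.3 0 -2.4;0 -4.3 4.3 0 -2.4"

```text
time: 22.18
ee_pos: [0.3612, -0.051, 0.1177]
tcp_rot: [179.7, -0.0, 43.4]
wrist_force: [8.9, -8.1, 2.0]
opening: 0.0162
```

```bash
python3 st.py; python3 arc.py 1.2 2.4
```

```text
22.18 [ 0.3612 -0.051   0.1177] yaw 43.4 Fx' 0.8 Fy' 12.0 Fz 2.0 T [-1.79 -2.09  0.17] open 0.0162
tau about screw (cw+): 1.91  r 0.146  heading -136.3
0 -2.1 2.2 0 -1.2;0 -4.1 4.5 0 -2.4
```

Call:
play_rows:
  commands: "0 -0.7 0.75 0 -0.4;0 -1.4 1.5 0 -0.8;0 -1.4 1.5 0 -0.8"

```text
time: 22.43
ee_pos: [0.36, -0.0497, 0.1177]
tcp_rot: [179.7, -0.0, 42.7]
wrist_force: [9.3, -7.8, 2.2]
opening: 0.0159
```

```bash
for i in 1 2 3; do python3 st.py; done
```

```text
22.43 [ 0.36   -0.0497  0.1177] yaw 42.7 Fx' 1.5 Fy' 12.0 Fz 2.2 T [-1.83 -2.13  0.3 ] open 0.0159
tau about screw (cw+): 2.05  r 0.146  heading -137.0
22.43 [ 0.36   -0.0497  0.1177] yaw 42.7 Fx' 1.5 Fy' 12.0 Fz 2.2 T [-1.83 -2.13  0.3 ] open 0.0159
tau about screw (cw+): 2.05  r 0.146  heading -137.0
22.43 [ 0.36   -0.0497  0.1177] yaw 42.7 Fx' 1.5 Fy' 12.0 Fz 2.2 T [-1.83 -2.13  0.3 ] open 0.0159
tau about screw (cw+): 2.05  r 0.146  heading -137.0
```

Call:
play_rows:
  commands: "0 -0.7 0.75 0 -0.2;0 -1.4 1.5 0 -0.5;0 -1.4 1.5 0 -0.5"

```text
time: 22.68
ee_pos: [0.3589, -0.0485, 0.1178]
tcp_rot: [179.6, -0.0, 42.2]
wrist_force: [11.5, -9.2, 1.5]
opening: 0.0161
```

```bash
python3 st.py
```

```text
22.68 [ 0.3589 -0.0485  0.1178] yaw 42.2 Fx' 2.4 Fy' 14.6 Fz 1.5 T [-2.09 -2.41  0.21] open 0.0161
tau about screw (cw+): 2.33  r 0.146  heading -137.6
```

Call:
play_rows:
  commands: "0 0 0 0 0"

```text
time: 22.77
ee_pos: [0.3589, -0.0485, 0.1178]
tcp_rot: [179.6, -0.0, 42.2]
wrist_force: [11.2, -9.1, 1.8]
opening: 0.0159
```

```bash
python3 st.py
```

```text
22.77 [ 0.3589 -0.0485  0.1178] yaw 42.2 Fx' 2.1 Fy' 14.3 Fz 1.8 T [-2.14 -2.36  0.2 ] open 0.0159
tau about screw (cw+): 2.28  r 0.146  heading -137.6
```

Call:
play_rows:
  commands: "0 -0.5 0.6 0 -0.2;0 -1.1 1.2 0 -0.4;0 -1.1 1.2 0 -0.4;0 -1.1 1.2 0 -0.4"

```text
time: 23.1
ee_pos: [0.358, -0.0476, 0.1179]
tcp_rot: [179.6, -0.0, 41.8]
wrist_force: [11.3, -9.3, 2.1]
opening: 0.0165
```

```bash
python3 st.py
```

```text
23.1 [ 0.358  -0.0476  0.1179] yaw 41.8 Fx' 2.2 Fy' 14.4 Fz 2.1 T [-2.37 -2.57  0.05] open 0.0165
tau about screw (cw+): 2.16  r 0.146  heading -138.1
```

Call:
play_rows:
  commands: "0 0 0 0 0;0 0 0 0 0"

```text
time: 23.27
ee_pos: [0.3581, -0.0476, 0.1179]
tcp_rot: [179.6, -0.0, 41.8]
wrist_force: [10.6, -9.8, 1.7]
opening: 0.0159
```

```bash
python3 st.py
```

```text
23.27 [ 0.3581 -0.0476  0.1179] yaw 41.8 Fx' 1.4 Fy' 14.4 Fz 1.7 T [-2.36 -2.54  0.07] open 0.0159
tau about screw (cw+): 2.18  r 0.146  heading -138.1
```

Call:
play_rows:
  commands: "0 -0.6 0.6 0 -0.2;0 -1.1 1.2 0 -0.5;0 -1.1 1.2 0 -0.5;0 -1.1 1.2 0 -0.5"

```text
time: 23.6
ee_pos: [0.3571, -0.0465, 0.1179]
tcp_rot: [179.6, -0.1, 41.3]
wrist_force: [13.3, -10.1, 0.9]
opening: 0.0162
```

```bash
python3 st.py
```

```text
23.6 [ 0.3571 -0.0465  0.1179] yaw 41.3 Fx' 3.3 Fy' 16.3 Fz 0.9 T [-2.54 -2.78  0.05] open 0.0162
tau about screw (cw+): 2.43  r 0.146  heading -138.7
```

Call:
play_rows:
  commands: "0 0 0 0 0;0 0 0 0 0"

```text
time: 23.77
ee_pos: [0.3571, -0.0465, 0.1179]
tcp_rot: [179.6, -0.1, 41.3]
wrist_force: [12.4, -10.3, 1.6]
opening: 0.016
```

```bash
python3 st.py
```

```text
23.77 [ 0.3571 -0.0465  0.1179] yaw 41.3 Fx' 2.5 Fy' 15.9 Fz 1.6 T [-2.49 -2.72  0.03] open 0.016
tau about screw (cw+): 2.34  r 0.146  heading -138.7
```

Call:
play_rows:
  commands: "0 -0.4 0.4 0 -0.2;0 -0.7 0.8 0 -0.4;0 -0.7 0.8 0 -0.4;0 -0.7 0.8 0 -0.4"

```text
time: 24.1
ee_pos: [0.3565, -0.0457, 0.1179]
tcp_rot: [179.6, -0.1, 40.9]
wrist_force: [12.2, -11.0, 1.4]
opening: 0.0161
```

```bash
python3 st.py
```

```text
24.1 [ 0.3565 -0.0457  0.1179] yaw 40.9 Fx' 2.0 Fy' 16.2 Fz 1.4 T [-2.6  -2.76  0.04] open 0.0161
tau about screw (cw+): 2.41  r 0.146  heading -139.1
```

Call:
play_rows:
  commands: "0 0 0 0 0;0 0 0 0 0"

```text
time: 24.27
ee_pos: [0.3565, -0.0457, 0.1179]
tcp_rot: [179.6, -0.1, 40.9]
wrist_force: [12.7, -11.7, 1.8]
opening: 0.0164
```

```bash
python3 st.py
```

```text
24.27 [ 0.3565 -0.0457  0.1179] yaw 40.9 Fx' 2.0 Fy' 17.2 Fz 1.8 T [-2.64 -2.75  0.09] open 0.0164
tau about screw (cw+): 2.59  r 0.146  heading -139.1
```

```bash
python3 arc.py -2 -4 -6 -7
```

```text
0 3.4 -3.8 0 --2.0;0 6.9 -7.4 0 --4.0;0 10.6 -11.0 0 --6.0;0 12.5 -12.7 0 --7.0
```

Call:
play_rows:
  commands: "0 3.4 -3.8 0 2;0 6.9 -7.4 0 4;0 10.6 -11 0 6;0 10.6 -11 0 6;0 10.6 -11 0 6"

```text
time: 24.68
ee_pos: [0.3663, -0.0562, 0.1176]
tcp_rot: [179.7, -0.0, 46.9]
wrist_force: [8.8, -7.2, 2.5]
opening: 0.0165
```

```bash
python3 st.py
```

```text
24.68 [ 0.3663 -0.0562  0.1176] yaw 46.9 Fx' 0.8 Fy' 11.3 Fz 2.5 T [-1.45 -2.05 -0.4 ] open 0.0165
tau about screw (cw+): 1.24  r 0.146  heading -133.4
```

Call:
play_rows:
  commands: "0 3.7 -3.5 0 2;0 7.5 -6.9 0 4;0 9.4 -8.5 0 5;0 9.4 -8.5 0 5;0 9.4 -8.5 0 5"

```text
time: 25.1
ee_pos: [0.3752, -0.064, 0.1173]
tcp_rot: [179.8, -0.0, 51.9]
wrist_force: [7.3, -3.1, 2.1]
opening: 0.016
```

```bash
python3 st.py
```

```text
25.1 [ 0.3752 -0.064   0.1173] yaw 51.9 Fx' 2.1 Fy' 7.6 Fz 2.1 T [-0.64 -1.74 -0.71] open 0.016
tau about screw (cw+): 0.40  r 0.146  heading -128.8
```

Call:
play_rows:
  commands: "0.3 0 0 0 0;0.6 0 0 0 0;1 0 0 0 0;1 0 0 0 0;1 0 0 0 0;1 0 0 0 0"

```text
time: 25.6
ee_pos: [0.3741, -0.0632, 0.1167]
tcp_rot: [-180.0, 0.0, 52.0]
wrist_force: [0.8, 0.3, -0.1]
opening: 0.0837
```

Call:
play_rows:
  commands: "1 0 0 15 0;1 0 0 40 0;1 0 0 80 0;1 0 0 110 0;1 -15 -30 130 0;1 -30 -60 140 0;1 -30 -60 140 0"

```text
time: 26.18
ee_pos: [0.3433, -0.1265, 0.2595]
tcp_rot: [179.8, 0.0, 51.8]
wrist_force: [-0.1, 0.0, -0.2]
opening: 0.0854
```

```bash
python3 st.py; python3 - <<'E'
from h import *
im=camera('scene');np.save('pics/s20.npy',im); save(im,'s20',(230,110,370,230),5)
im=camera('wrist'); save(im,'w20',None,1.2)
im=camera('scene'); save(im,'s20f')
E
```

```text
26.18 [ 0.3433 -0.1265  0.2595] yaw 51.8 Fx' -0.0 Fy' -0.1 Fz -0.2 T [-0.01 -0.03 -0.01] open 0.0854
tau about screw (cw+): -0.03  r 0.215  heading -125.0
```

View pics/s20.png

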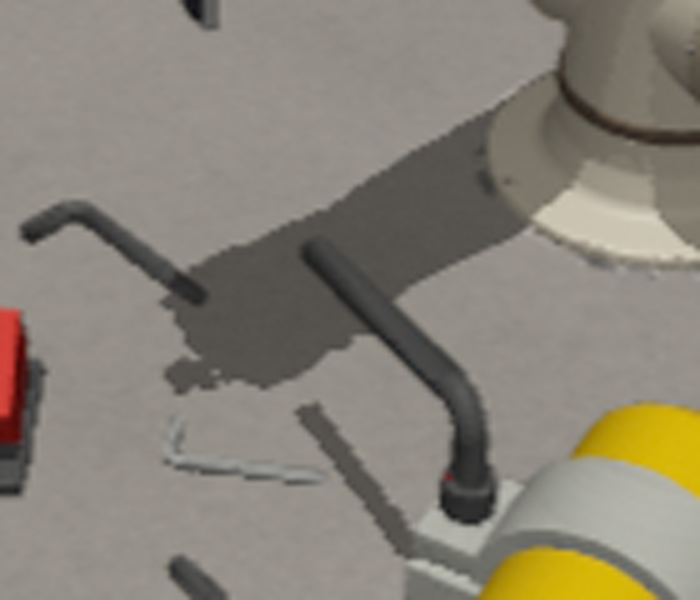

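View pics/w20.png

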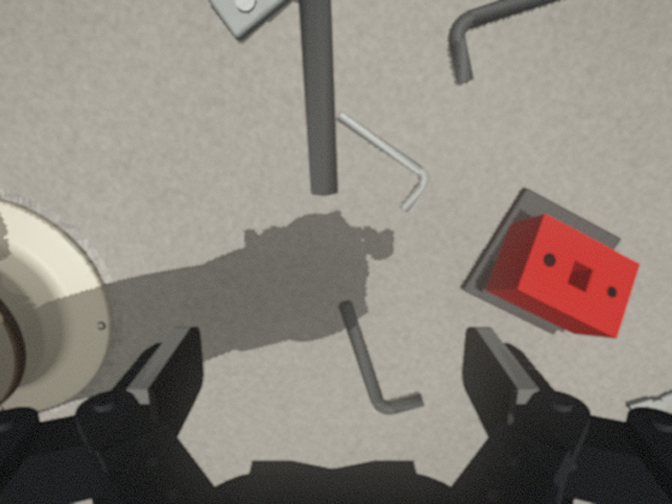

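View pics/s20f.png

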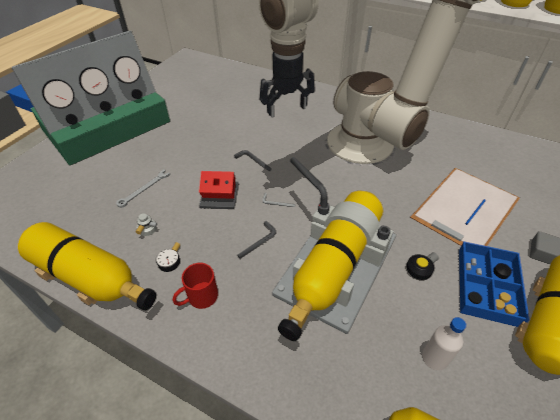

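```bash
python3 -c "
from workcell import *; o=get_obs(); print(o['time'],o['wrist_force']); print(job_done())"
```

```text
26.3333 [-0.02807779  1.2092399  -0.02379042]
the job is handed in; nothing more can be done
None
```

The right-hand clamp screw is tightened to about 2.5 N m and the big key is left sitting in it. The job was handed in at 26.3 s, with no verdict reported.

**What I did**
- Drew the key out of its stand and turned it over by pivoting it in the grip against the stand block.
- Felt its short arm home in the screw, pressing with no more than about 12 N.
- Regripped the long arm about 146 mm from the screw and pulled it clockwise. The torque held at about 1.3–1.6 N m for roughly 50 degrees, then rose once the screw went solid. I stopped at 2.4–2.6 N m, below the 3.2 N m limit.
- Eased off, opened the gripper and moved clear.

**Last checks**
- The pictures show the key seated in the screw with its long arm sagging as expected. I saw nothing else disturbed. The wrist force was about zero before handing in; a last reading showed 1.2 N on one axis, with nothing near the gripper.

**What disagreed**
- The fingertips look about 20 mm further back in the pictures than stated, so I gripped by what the pictures showed.
- The key's tilt in the grip read about 1 degree in the wrist camera and about 4 degrees in the scene camera.
- Torque readings varied by about 0.1 N m, once dropping from 2.3 to 2.2 N m during the final pull.
- Past the solid point the torque rose at about 12 N m per rad, not 24. I put that down to give in the grip and arm.

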